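# Turn a temperature logger display up and read it out

## Robot

A 6-joint arm with a two-finger parallel gripper is mounted at the origin on a cart in front of the work surface, level with it; the furniture and walls round the work are solid. World frame = base frame: x ahead of the robot, y to its left, z up, the work surface at z = 0. Lengths are in m, angles in rad, forces in N, time in s.
With the tool pointing down it reaches from about 0.275 to 0.85 m from the base axis. Payload 19 kg.
Tool frame: the origin (TCP) lies midway between the tips of the shut fingers; the grasp point (between the pads) lies 19 mm behind it; z points along the fingers, y is the direction in which the jaws open and shut (so a half turn about z gives the same grasp; the last joint's range is limited). The gripper opens to 85 mm and grips with 20 to 120 N. Pads are 22 mm wide; open, the fingers measure 114 mm over their backs; the gripper's body (76 mm by 85 mm) begins 54 mm behind the grasp point. The pads swing forward as they close: fully open they stand 13 mm farther back than shut.
Start: joints at [-1.357, 0.15, 1.437, -0, 1.554, -0.134], TCP at [0.196, -0.541, 0.231] pointing down, gripper open.
Joint ranges: [-2.8, 2.8], [-0.68, 2.1], [0.12, 2.68], [-1.39, 4.53], [0.16, 2.79], [-2.81, 2.81]. Speed limits (rad/s): [1.89, 1.89, 2.22, 3.01, 3.01, 3.01].

## Interface

Orientations are given as a rotation vector (axis times angle).
In Python, from cell import bot gives the robot as it stands.
- The arm moves only by the tool servo_tool, never from a script. Its argument "deltas" is a list of rows, each a list of 7 numbers: the turn, a rotation vector about the tool's x, y, z in rad, then the shift along the tool's x, y, z in m, then the finger opening in m, from 0 to 0.0854. In form: [[ax, ay, az, dx, dy, dz, claw], ...]. A call has 1 to 5 rows; each row is the pose to reach, as a shift and turn from the pose measured when the call began, along the tool's axes at that moment; what a row does not reach only later rows make up. A row lasts 1/8 s, in which the tool goes at most 62.5 mm and 10.7 degrees, less where a joint would pass 70% of its speed; a pose out of reach is approached as far as the arm can. A call with a gripper value outside its range is refused whole. The fingers move at their own pace and stop on an object; "grip_force" is the grip in N (left out, the last holds). Time passes only in rows, so rows that repeat a pose let the fingers close. It gives the time, the measured TCP pose, the force and the opening at its end, in the units of the state.
- bot.get_obs(): the state, without advancing time (a new reading comes with each control period).
- bot.grab_frame(name): name is "side" or "top"; returns a dict with "pixels" (420x560x3 uint8, red, green, blue), "vfov" (degrees; the focal length in pixels is half the picture's height over the tangent of half this angle, whatever the lens; pixels are square), "cx", "cy" (the principal point, pixels), "R" (3x3) and "t" (3): a world point X has camera coordinates R X + t. Camera axes: x right, y down, z forward; pixel columns grow to the right and rows downward; lengths in m; the calibration is good to about 2 mm. A picture is of the moment at which its call begins. There is no depth.
- bot.hand_in(): hands the job in, once; it reports no verdict.
Trained networks look in the newest picture that a camera, given by its name, has taken for a name from the list of things; names that differ only in an ending like _2 or _b are one class to them, and where a whole thing is asked for, a point or a joint stands for the part that bears it (a point fixed in the world has none). Each returns a list of dicts, best first, with "conf" (0 to 1); they miss things now and then, are a little off and sometimes report something else, mostly with a low value. They report only what shows in the picture. A call takes as long as a camera call. They do not tell look-alikes from the thing itself.
- bot.spot_in(target, camera): "bbox" ([centre column, centre row, width, height] in pixels, round what is visible of it).
The state is a dict: "t": time; "joint_pos": joint angles; "dq": joint speeds; "joint_efforts": joint torques, N m; "position": TCP position; "tool_rot": TCP orientation; "ft_force": force on the tool from outside, world axes, zero at the start; "ft_torque": the same for the moment, N m; "opening": finger opening in m.
Only numpy, scipy, OpenCV 4.12 (cv2) and the standard library are available. Lean on these libraries where they do the work, as an engineer would, in place of code of your own. Each camera call takes 0.05 s, during which the arm holds its last target.

## Task

The cold-chain temperature logger lies display down on the desk. Turn it over, lay it flat between the four corner guides of the reader with its display up, let go of it, and then push the green start button fully down and release it. Leave the logger lying in the reader and do not disturb the calculator, the tin, the mug or the marker.

Things in the scene. Friction and masses are not known exactly. Their poses are not given: they have to be found in the camera images.
- logger_center (a point): centre of the logger, a rigid white box 50 x 64 x 22 mm (its x, y, z; 80 g); blue front with display on its +z face, grey battery cover with 4 screws on -z. Its z points out of the display: straight down at the start. It stands steadily on any side (on a 64 x 22 mm side it is 50 mm tall). Grip it across 50 or 64 mm; it fits the reader either way round.
- bed_center (a point): centre of the reader's flat bed, on its upper surface, 12 mm above the desk; x, y along the reader's edges, z up. Four black L-shaped corner guides rise 8 mm above the bed and enclose 55 (x) by 69 mm (y) for the logger; their arms leave the middle 35 mm of the two y ends and 49 mm of the two x sides open for fingers.
- reader: fixed grey base of the reader, 88 x 150 x 12 mm (its x, y, z), origin under its centre; the bed centre lies 22.5 mm from it towards -y, the button 53 mm towards +y and 8 mm towards -x.
- start_top (a point): centre of the top of the green round push button (22 mm across) at the reader's +y end, 75 mm from the bed centre; z up. Pressed straight down; springs back.
- start (a joint): travel of the start button in m: 0 up, 0.006 fully down (about 4 N)
- calculator: loose desk calculator 156 x 108 x 28 mm, origin under its centre; to be left alone
- clip_tin: loose blue closed tin 62 x 92 x 27 mm, origin under its centre; to be left alone
- mug: loose green mug 86 x 118 x 96 mm, origin under its centre; to be left alone
- marker: loose white and red marker pen, 128 mm long, 17 mm thick, origin under its centre; to be left alone
There are look-alikes about, which are no part of the job. Of the things like the part that bears logger_center, leave any that is turquoise or yellow; of the rest the larger one is meant.

How it is judged:
By the outcome, as a careful person would: the job done as asked, in the order asked, and still so for the second after the job is handed in, with the robot touching nothing.
It also fails if it takes over 72 s, if anything falls off the work surface, if the arm or the gripper's body presses on something with over 40 N, if the wrist force passes 120 N, or if a joint passes its speed limit or range.

## Working session

There is one attempt and no reset: what is moved stays moved. The work goes in short steps, Python scripts to look and compute and a tool call to move; the robot and the scene stay as the last step left them, time stands still between calls to the robot, and variables do not carry over. Pictures are saved under pics/ and viewed, and the job is handed in when it is done.

Besides the shell and the picture viewer there is one more tool, called after "Emit:" as name([rows], argument=value, ...), one row to a line, values as JSON. servo_tool: Moves the arm, as the interface text tells. Its arguments: {"type":"object","properties":{"deltas":{"type":"array"},"grip_force":{"type":"number"}},"required":["deltas"]}

```bash
ls; mkdir -p pics; cat > h.py <<'E'
from cell import bot
import numpy as np, cv2
def grab(n,fn=None):
    f=bot.grab_frame(n)
    f['f']=f['pixels'].shape[0]/2/np.tan(np.radians(f['vfov'])/2)
    if fn: cv2.imwrite('pics/'+fn,f['pixels'][:,:,::-1])
    return f
def ray(f,u,v,z):
    R=np.array(f['R']);t=np.array(f['t']);c=-R.T@t
    d=R.T@np.array([(u-f['cx'])/f['f'],(v-f['cy'])/f['f'],1]);return c+d*(z-c[2])/d[2]
def proj(f,X):
    p=np.array(f['R'])@np.array(X)+np.array(f['t']);return p[:2]/p[2]*f['f']+[f['cx'],f['cy']]
E
python3 - <<'E'
from h import *
np.set_printoptions(precision=4,suppress=True)
o=bot.get_obs();print({k:np.round(v,3) for k,v in o.items()})
for n in('top','side'):
    f=grab(n,n+'0.png');R=np.array(f['R']);print(n,f['f'],f['cx'],f['cy'],R,-R.T@np.array(f['t']))
    for k in['logger_center','reader','start','calculator','clip_tin','mug','marker']:
        for d in bot.spot_in(k,n): print(k,round(d['conf'],2),np.round(d['bbox'],1))
E
```

```text
pics
{'t': np.float64(0.0), 'joint_pos': array([-1.357,  0.151,  1.438, -0.   ,  1.554, -0.134]), 'dq': array([-0.   ,  0.001, -0.   ,  0.   , -0.   , -0.001]), 'joint_efforts': array([ -0.001, -71.306, -57.087,  -0.   ,   0.009,   0.   ]), 'position': array([ 0.196, -0.54 ,  0.231]), 'tool_rot': array([-3.093, -0.543,  0.   ]), 'ft_force': array([-0.088,  0.246,  0.081]), 'ft_torque': array([-0.013,  0.008, -0.056]), 'opening': np.float64(0.085)}
top 546.4501497237395 267.46682124338696 205.88261989144476 [[-0.0156 -0.9998 -0.0091]
 [-0.9896  0.0167 -0.1428]
 [ 0.1429  0.0067 -0.9897]] [ 0.3369 -0.0584  1.6131]
logger_center 0.83 [263.  235.4  23.7  22.9]
logger_center 0.72 [194.  269.8  17.6  20.5]
logger_center 0.65 [167.  227.1  18.2  15.1]
logger_center 0.64 [205.1 229.4  26.3  19.9]
reader 0.72 [331.8 238.5  57.6  46.7]
reader 0.5 [130.8 254.3  38.3  10. ]
calculator 0.72 [131.2 252.8  38.9  12.5]
calculator 0.66 [264.3 172.7  53.2  43.4]
clip_tin 0.69 [191.6 168.4  31.9  34.7]
mug 0.6 [418.  255.5  36.8  42. ]
marker 0.58 [129.9 251.6  35.4   9.5]
side 447.9069353628892 280.1753302997705 209.10946550504505 [[-0.9995  0.0219 -0.0211]
 [ 0.029   0.4842 -0.8745]
 [-0.0089 -0.8747 -0.4846]] [0.5378 1.0654 0.6757]
logger_center 0.82 [297.9 228.7  25.7  15.6]
logger_center 0.75 [291.4 290.2  22.2  19.1]
logger_center 0.69 [295.9 260.2  26.2  15. ]
logger_center 0.61 [342.4 269.   20.4  12.8]
reader 0.98 [297.9 197.1  41.2  26.4]
calculator 0.57 [230.8 229.4  49.7  32.7]
clip_tin 0.87 [219.8 270.3  44.3  21.4]
mug 0.85 [311.3 156.4  30.   32.1]
marker 0.72 [330.4 323.9  27.6  48.5]
```

```bash
python3 - <<'E'
import cv2
a=cv2.imread('pics/top0.png');cv2.imwrite('pics/top0z.png',cv2.resize(a[140:300,90:450],(800,356),interpolation=cv2.INTER_CUBIC))
a=cv2.imread('pics/side0.png');cv2.imwrite('pics/side0z.png',cv2.resize(a[120:360,180:400],(640,698)[:1]+(598,) if 0 else (550,600),interpolation=cv2.INTER_CUBIC))
E
```

```text
(no output)
```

View pics/top0.png

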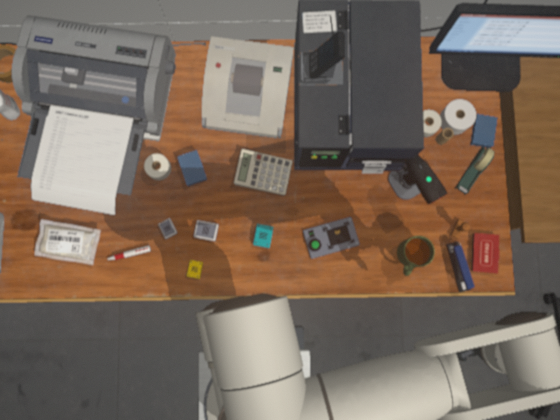

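View pics/side0.png

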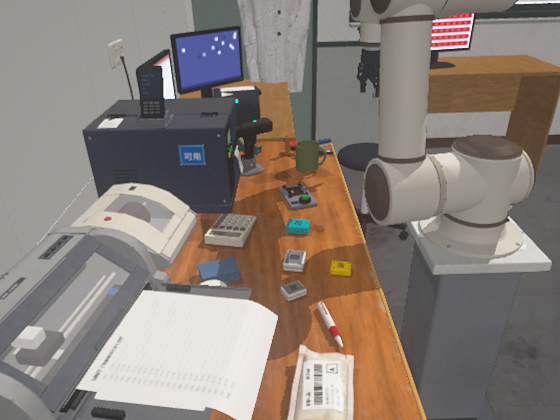

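```bash
ls pics
```

```text
side0.png
side0z.png
top0.png
top0z.png
```

View pics/top0z.png

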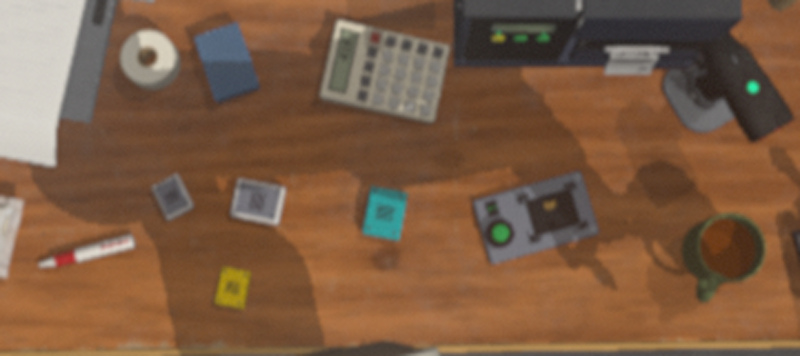

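View pics/side0z.png

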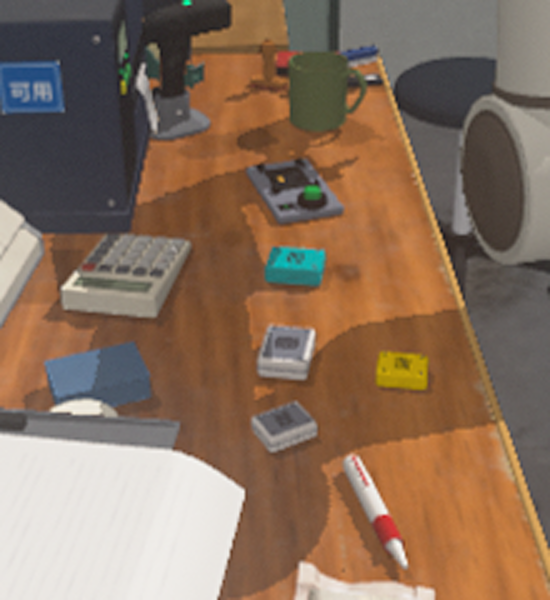

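```bash
python3 - <<'E'
from h import *
a=cv2.imread('pics/top0.png')
l=cv2.resize(a[212:250,150:230],None,fx=7,fy=7,interpolation=cv2.INTER_CUBIC)
r=cv2.resize(a[208:268,295:370],None,fx=7,fy=7,interpolation=cv2.INTER_CUBIC)
cv2.imwrite('pics/lz.png',l);cv2.imwrite('pics/rz.png',r)
b=cv2.imread('pics/side0.png')
cv2.imwrite('pics/lsz.png',cv2.resize(b[240:310,260:370],None,fx=7,fy=7,interpolation=cv2.INTER_CUBIC))
cv2.imwrite('pics/rsz.png',cv2.resize(b[175:220,265:335],None,fx=7,fy=7,interpolation=cv2.INTER_CUBIC))
f=grab('top')
for n,u,v,z in [('log',205,230,.02),('small',167,228,.02),('yel',195,270,.02),('turq',263,235,.02),('reader',331,238,.012),('tin',191,168,.027),('calc',264,172,.028),('mug',418,255,.05),('marker',130,252,.01),('edge',200,298,0),('btn',316,245,.02)]:
    print(n,np.round(ray(f,u,v,z),3))
E
```

```text
log [0.499 0.137 0.02 ]
small [0.506 0.248 0.02 ]
yel [0.383 0.166 0.02 ]
turq [ 0.481 -0.033  0.02 ]
reader [ 0.47  -0.232  0.012]
tin [0.683 0.177 0.027]
calc [ 0.667 -0.039  0.028]
mug [ 0.414 -0.474  0.05 ]
marker [0.438 0.358 0.01 ]
edge [0.302 0.153 0.   ]
btn [ 0.449 -0.187  0.02 ]
```

View pics/lz.png

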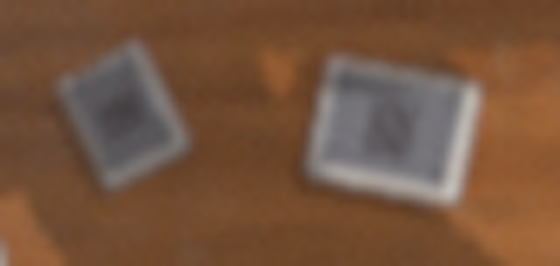

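View pics/rz.png

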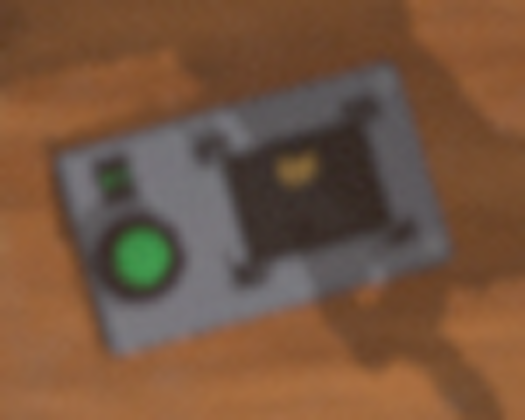

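View pics/lsz.png

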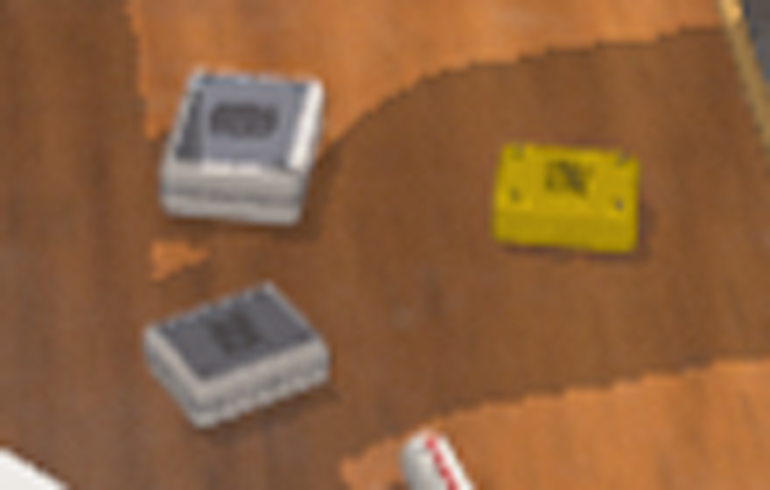

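View pics/rsz.png

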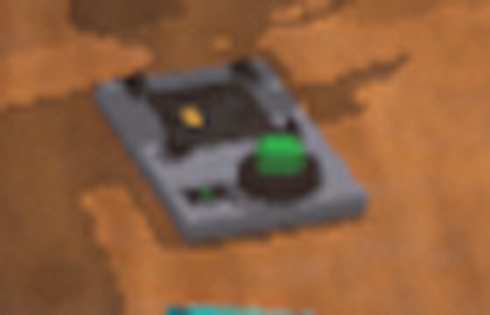

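```bash
cat > fit.py <<'E'
from h import *
from scipy.optimize import minimize
def hull(f,x,y,yaw,dims,z0):
    c,s=np.cos(yaw),np.sin(yaw);P=[]
    for sx in(-1,1):
        for sy in(-1,1):
            for z in(z0,z0+dims[2]):
                a,b=sx*dims[0]/2,sy*dims[1]/2
                P.append(proj(f,[x+c*a-s*b,y+s*a+c*b,z]))
    return np.array(P)
def render(f,p,dims,z0,box,S=8):
    u0,v0,u1,v1=box
    P=hull(f,*p,dims,z0); P=cv2.convexHull(((P-[u0,v0]+.5)*S-.5).astype(np.float32))
    m=np.zeros(((v1-v0)*S,(u1-u0)*S),np.uint8)
    cv2.fillConvexPoly(m,np.round(P*16).astype(np.int32),255,shift=4)
    return cv2.resize(m,(u1-u0,v1-v0),interpolation=cv2.INTER_AREA)/255.
def mask(f,box,fg_sat,bg_sat):
    u0,v0,u1,v1=box
    h=cv2.cvtColor(np.ascontiguousarray(f['pixels'][v0:v1,u0:u1]),cv2.COLOR_RGB2HSV).astype(float)
    return np.clip((bg_sat-h[:,:,1])/(bg_sat-fg_sat),0,1),h
def fit(fs,boxes,masks,p0,dims,z0):
    def cost(q):
        p=[q[0]/1000,q[1]/1000,q[2]/50]
        return sum(np.sum((render(f,p,dims,z0,b)-m)**2) for f,b,m in zip(fs,boxes,masks))
    q0=np.array([p0[0]*1000,p0[1]*1000,p0[2]*50])
    r=minimize(cost,q0,method='Nelder-Mead',options=dict(initial_simplex=q0+np.array([[0,0,0],[6,0,0],[0,6,0],[0,0,6]]),xatol=.05,fatol=.01))
    return r.x/[1000,1000,50],r.fun
E
python3 - <<'E'
from fit import *
ft,fs=grab('top'),grab('side')
for nm,bt,bs,p0,dims in [('log',(188,215,223,247),(279,246,310,276),(.5,.137,-.14),(.05,.064,.022)),('rd',(299,213,364,263),(274,178,322,213),(.47,-.235,.2),(.088,.150,.012))]:
    ms=[]
    for f,b in((ft,bt),(fs,bs)):
        m,h=mask(f,b,75,130)
        if nm=='rd': # closing: button/dark
            m=cv2.morphologyEx((m*255).astype(np.uint8),cv2.MORPH_CLOSE,np.ones((9,9)))/255.
        ms.append(m); cv2.imwrite(f'pics/m_{nm}_{b[0]}.png',cv2.resize(np.hstack([m*255,h[:,:,1]]),None,fx=6,fy=6,interpolation=0))
        print(np.percentile(h[:,:,1],[5,25,50,75,95]))
    for yy in (p0[2],-p0[2]):
      p=(p0[0],p0[1],yy)
      print(nm,'top',*fit([ft],[bt],ms[:1],p,dims,0),'side',*fit([fs],[bs],ms[1:],p,dims,0),'both',*fit([ft,fs],[bt,bs],ms,p,dims,0))
E
```

```text
[  8.  15. 151. 159. 166.]
[ 11.   17.  130.5 160.  172. ]
log top [ 0.49843554  0.13551548 -0.19615326] 28.49607671556712 side [ 0.4960586   0.13546212 -0.2030098 ] 9.897699486211595 both [ 0.49639078  0.13578073 -0.20666893] 45.51722522488172
log top [ 0.49865047  0.13579226 -0.19740069] 28.57671143647866 side [ 0.49596657  0.13538802 -0.20981781] 9.85412463737723 both [ 0.49656637  0.1356777  -0.20607947] 45.0393698545696
[  8.  19. 131. 155. 162.]
[ 12.  42. 155. 163. 171.]
rd top [ 0.47247249 -0.2318022   0.26691411] 68.37799307958477 side [ 0.46889386 -0.2307407   0.26466064] 54.58549788542868 both [ 0.47169024 -0.23196272  0.26652966] 145.45085736255285
rd top [ 0.4723694  -0.23184995  0.26607592] 68.55898500576701 side [ 0.46848175 -0.23071144  0.26491303] 54.183606305267205 both [ 0.47191216 -0.23189641  0.27128351] 145.43331026528256[ WARN:0@3.491] global loadsave.cpp:1063 imwrite_ Unsupported depth image for selected encoder is fallbacked to CV_8U.
```

```bash
python3 - <<'E'
from fit import *
ims=[]
for n,bl,br in(('top',(188,215,223,247),(299,213,364,263)),('side',(279,246,310,276),(274,178,322,213))):
    f=grab(n)
    for b,p,d in((bl,(.497,.1357,-.2),(.05,.064,.022)),(br,(.4708,-.2315,.2665),(.088,.15,.012))):
        u0,v0,u1,v1=b;S=8
        im=cv2.resize(f['pixels'][v0:v1,u0:u1,::-1],None,fx=S,fy=S,interpolation=cv2.INTER_CUBIC)
        P=hull(f,*p,d,0);Q=cv2.convexHull(((P-[u0,v0]+.5)*S).astype(np.float32)).astype(np.int32)
        cv2.polylines(im,[Q],True,(0,0,255),1)
        if d[0]==.088:
            c,s=np.cos(p[2]),np.sin(p[2])
            for a,bb,z in((0,-.0225,.012),(-.008,.053,.024)):
                q=proj(f,[p[0]+c*a-s*bb,p[1]+s*a+c*bb,z]);print([p[0]+c*a-s*bb,p[1]+s*a+c*bb]);cv2.circle(im,tuple(((q-[u0,v0]+.5)*S).astype(int)),3,(0,255,255),-1)
        ims.append(im)
W=800;c=np.zeros((560,1100,3),np.uint8)
x=0
for im,(X,Y) in zip(ims,((0,0),(290,0),(0,270),(290,410))):
    h,w=im.shape[:2];h=min(h,560-Y);c[Y:Y+h,X:X+w]=im[:h]
cv2.imwrite('pics/ov.png',c[:,:800] )
cv2.imwrite('pics/ov2.png',ims[3])
E
```

```text
[np.float64(0.4767255237634775), np.float64(-0.2532057174064453)]
[np.float64(0.4491245111681835), np.float64(-0.18247782966960968)]
[np.float64(0.4767255237634775), np.float64(-0.2532057174064453)]
[np.float64(0.4491245111681835), np.float64(-0.18247782966960968)]
```

View pics/ov.png

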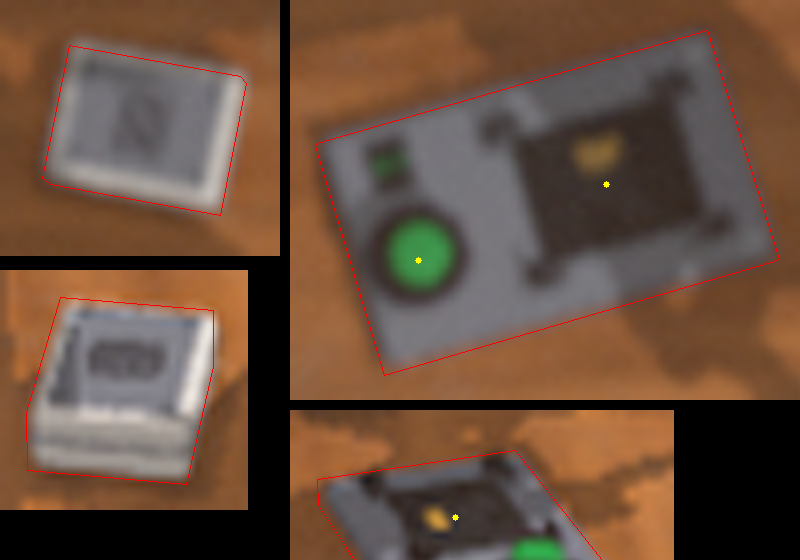

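View pics/ov2.png

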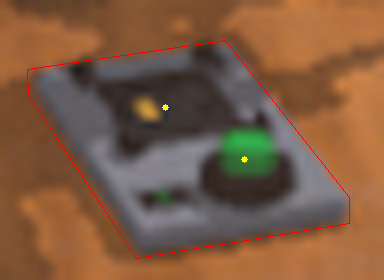

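```bash
cat > go.py <<'E'
from h import *
from scipy.spatial.transform import Rotation as Ro
np.set_printoptions(precision=4,suppress=True)
def pose(f,tilt,jaw):
    """d = tool z: tilt deg from straight down towards horizontal unit f; jaw along tool y"""
    f=np.array(f,float);t=np.radians(tilt)
    d=f*np.sin(t)+np.array([0,0,-1])*np.cos(t);y=np.array(jaw,float)
    return np.column_stack([np.cross(y,d),y,d])
def rel(R,p,show=True):
    o=bot.get_obs();R0=Ro.from_rotvec(o['tool_rot']).as_matrix()
    rv=Ro.from_matrix(R0.T@R).as_rotvec();s=R0.T@(np.array(p)-o['position'])
    print('t%.2f'%o['t'],'rot',np.round(rv,3),'shift',np.round(s,4),'| pos',o['position'],'q',np.round(o['joint_pos'],2),'F',np.round(o['ft_force'],1),'op',round(float(o['opening']),4))
def ax(yaw): return np.array([np.cos(yaw),np.sin(yaw),0]),np.array([-np.sin(yaw),np.cos(yaw),0])
C=np.array([.497,.1357,.011])
X,Y=ax(-.2)
E
cat > a.py <<'E'
from go import *
R=pose(-Y,-20,X);rel(R,C-R[:,2]*.10)
E
python3 a.py
```

```text
t1.05 rot [ 0.178  0.318 -1.012] shift [ 0.4957 -0.504   0.1263] | pos [ 0.1959 -0.5406  0.2313] q [-1.36  0.15  1.44  0.    1.55 -0.13] F [ 0.6  0.7 -0.3] op 0.0857
```

Emit:
servo_tool([
  [0.18,0.32,-1.01,0.496,-0.504,0.05,0.0854],
  [0.18,0.32,-1.01,0.496,-0.504,0.05,0.0854],
  [0.18,0.32,-1.01,0.496,-0.504,0.05,0.0854],
  [0.18,0.32,-1.01,0.496,-0.504,0.05,0.0854],
  [0.18,0.32,-1.01,0.496,-0.504,0.05,0.0854],
])

```text
t: 1.68
position: [0.3262, -0.2554, 0.2094]
tool_rot: [-2.378, -1.701, -0.356]
ft_force: [0.4, -0.1, 0.7]
opening: 0.0852
```

```bash
python3 a.py
```

```text
t1.68 rot [ 0.023  0.037 -0.126] shift [0.3408 0.0428 0.2183] | pos [ 0.3262 -0.2554  0.2094] q [-1.03 -0.07  1.74  0.22  1.69 -0.7 ] F [ 0.4 -0.1  0.7] op 0.0852
```

Emit:
servo_tool([
  [0.02,0.04,-0.13,0.341,0.043,0.18,0.0854],
  [0.02,0.04,-0.13,0.341,0.043,0.18,0.0854],
  [0.02,0.04,-0.13,0.341,0.043,0.18,0.07],
  [0.02,0.04,-0.13,0.341,0.043,0.18,0.064],
  [0.02,0.04,-0.13,0.341,0.043,0.18,0.064],
])

```text
t: 2.3
position: [0.4559, 0.0239, 0.1549]
tool_rot: [-2.238, -1.837, -0.403]
ft_force: [0.5, -0.4, 0.7]
opening: 0.0642
```

```bash
python3 a.py
```

```text
t2.30 rot [ 0.004 -0.003  0.005] shift [0.0611 0.018  0.0758] | pos [0.4559 0.0239 0.1549] q [-0.37 -0.08  1.87  0.35  1.42 -0.24] F [ 0.5 -0.4  0.7] op 0.0642
```

Emit:
servo_tool([
  [0,0,0,0.061,0.018,0.076,0.066],
  [0,0,0,0.061,0.018,0.096,0.066],
  [0,0,0,0.061,0.018,0.116,0.066],
  [0,0,0,0.061,0.018,0.126,0.066],
  [0,0,0,0.061,0.018,0.126,0.066],
])

```text
t: 2.92
position: [0.4937, 0.1188, 0.0578]
tool_rot: [-2.238, -1.837, -0.402]
ft_force: [0.0, 0.2, 0.6]
opening: 0.0658
```

```bash
python3 a.py; python3 - <<'E'
from h import *
for n,b in(('top',(150,180,270,270)),('side',(230,190,350,300))):
    f=grab(n);u0,v0,u1,v1=b
    cv2.imwrite(f'pics/h1{n}.png',cv2.resize(f['pixels'][v0:v1,u0:u1,::-1],None,fx=5,fy=5,interpolation=cv2.INTER_CUBIC))
E
```

```text
t2.92 rot [ 0.003 -0.003  0.004] shift [ 0.0003  0.     -0.0502] | pos [0.4937 0.1188 0.0578] q [-0.14  0.09  1.92  0.39  1.14 -0.11] F [0.  0.2 0.6] op 0.0658
```

View pics/h1top.png

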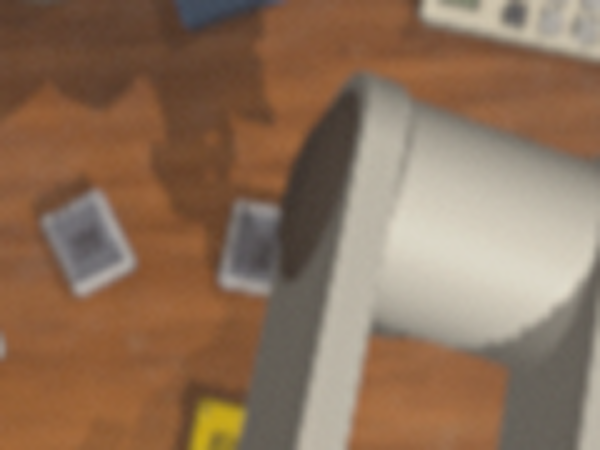

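View pics/h1side.png

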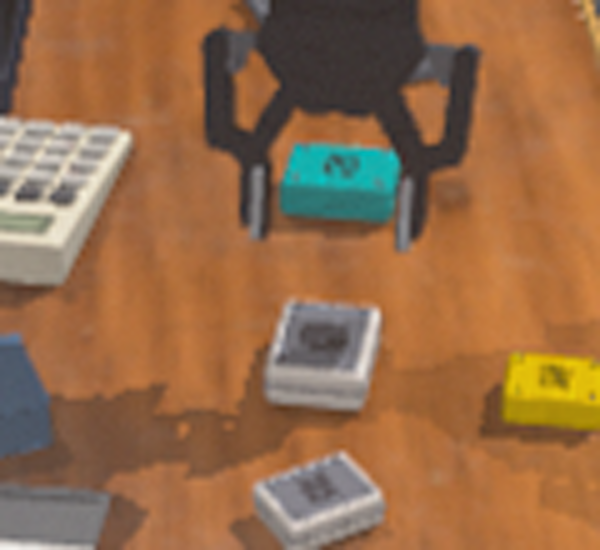

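Emit:
servo_tool([
  [0,0,0,0,0,0.025,0.066],
  [0,0,0,0,0,0.045,0.066],
  [0,0,0,0,0,0.057,0.066],
  [0,0,0,0,0,0.057,0.066],
  [0,0,0,0,0,0.057,0.066],
])

```text
t: 3.65
position: [0.4989, 0.1374, 0.006]
tool_rot: [-2.239, -1.837, -0.405]
ft_force: [-0.6, 0.0, 0.0]
opening: 0.0658
```

```bash
python3 a.py
```

```text
t3.65 rot [ 0.006 -0.003  0.004] shift [ 0.0002 -0.0009 -0.1054] | pos [0.4989 0.1374 0.006 ] q [-0.1   0.17  1.95  0.42  1.02 -0.13] F [-0.6  0.   0. ] op 0.0658
```

Emit:
servo_tool([
  [0,0,0,0,0,0,0.045],
  [0,0,0,0,0,0,0.04],
  [0,0,0,0,0,0,0.04],
  [0,0,0,0,0,0,0.04],
], grip_force=40)

```text
t: 4.15
position: [0.4994, 0.1371, 0.0068]
tool_rot: [-2.24, -1.838, -0.407]
ft_force: [-1.7, -2.3, 7.5]
opening: 0.049
```

```bash
python3 a.py; python3 - <<'E'
from h import *
for n,b in(('side',(230,190,350,300)),):
    f=grab(n);u0,v0,u1,v1=b
    cv2.imwrite(f'pics/h2{n}.png',cv2.resize(f['pixels'][v0:v1,u0:u1,::-1],None,fx=5,fy=5,interpolation=cv2.INTER_CUBIC))
E
```

```text
t4.15 rot [ 0.007 -0.003  0.005] shift [-0.     -0.0013 -0.1046] | pos [0.4994 0.1371 0.0068] q [-0.1   0.17  1.95  0.41  1.02 -0.13] F [-1.7 -2.3  7.5] op 0.049
```

View pics/h2side.png

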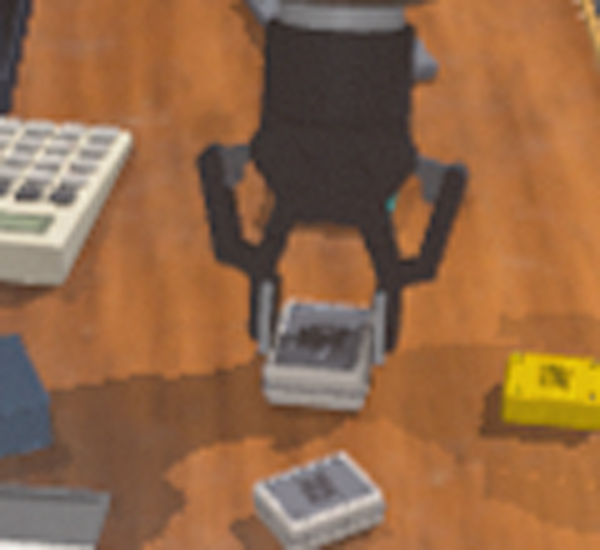

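```bash
cat > b.py <<'E'
from go import *
import sys
# object-held target: TCP = objcentre + 7mm d ; args x y z tilt yaw
x,y,z,t,yaw=map(float,sys.argv[1:6]);X,Y=ax(yaw)
R=pose(-Y,t,X);rel(R,np.array([x,y,z])+R[:,2]*.007)
E
python3 b.py .497 .1357 .10 -20 -.2
```

```text
t4.20 rot [ 0.007 -0.003  0.005] shift [ 0.0304 -0.0013 -0.0811] | pos [0.4994 0.1371 0.0068] q [-0.1   0.17  1.95  0.41  1.02 -0.13] F [-2.  -3.2  8.3] op 0.0488
```

Emit:
servo_tool([
  [0,0,0,0.01,0,-0.027,0.04],
  [0,0,0,0.02,0,-0.054,0.04],
  [0,0,0,0.03,0,-0.081,0.04],
  [0,0,0,0.03,0,-0.081,0.04],
])

```text
t: 4.7
position: [0.4998, 0.1373, 0.0955]
tool_rot: [-2.241, -1.84, -0.411]
ft_force: [0.7, 0.2, -0.8]
opening: 0.0492
```

```bash
python3 b.py .497 .13 .12 70 -.2; python3 - <<'E'
from h import *
for n,b in(('side',(230,190,350,300)),):
    f=grab(n);u0,v0,u1,v1=b
    cv2.imwrite(f'pics/h3{n}.png',cv2.resize(f['pixels'][v0:v1,u0:u1,::-1],None,fx=5,fy=5,interpolation=cv2.INTER_CUBIC))
E
```

```text
t4.70 rot [ 0.014 -1.574 -0.004] shift [-0.0058 -0.001  -0.0257] | pos [0.4998 0.1373 0.0955] q [-0.1   0.05  1.87  0.38  1.19 -0.04] F [ 0.7  0.2 -0.8] op 0.0492
```

View pics/h3side.png

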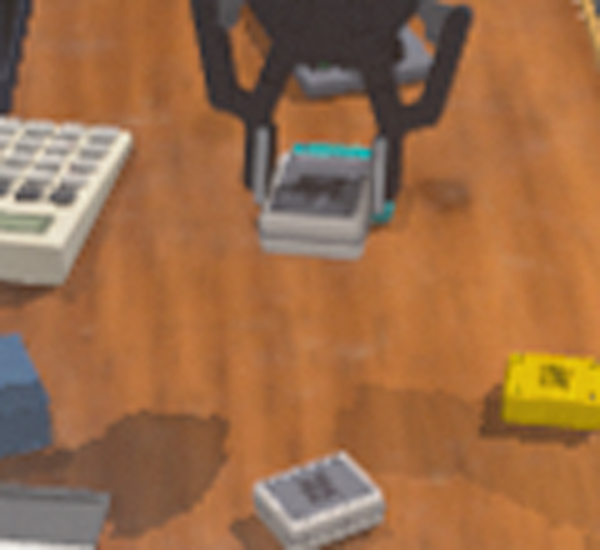

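Emit:
servo_tool([
  [0,-0.16,0,0,0,-0.02,0.04],
  [0,-0.32,0,0,0,-0.03,0.04],
  [0,-0.48,0,0,0,-0.035,0.04],
  [0,-0.64,0,0,0,-0.035,0.04],
  [0,-0.8,0,0,0,-0.035,0.04],
])

```text
t: 5.38
position: [0.4964, 0.1257, 0.1265]
tool_rot: [2.172, 1.775, -0.49]
ft_force: [-0.2, -0.8, -1.6]
opening: 0.0493
```

```bash
python3 b.py .497 .13 .12 70 -.2
```

```text
t5.38 rot [ 0.009 -0.769 -0.007] shift [ 0.0019 -0.0003  0.009 ] | pos [0.4964 0.1257 0.1265] q [ 0.34  0.25  1.6  -0.39  1.53  0.6 ] F [-0.2 -0.8 -1.6] op 0.0493
```

Emit:
servo_tool([
  [0,-0.16,0,0,0,0.0,0.04],
  [0,-0.32,0,0,0,0.0,0.04],
  [0,-0.48,0,0,0,0.005,0.04],
  [0,-0.64,0,0,0,0.009,0.04],
  [0,-0.77,0,0.002,0,0.009,0.04],
])

```text
t: 6.0
position: [0.4957, 0.1237, 0.116]
tool_rot: [1.626, 1.326, -1.138]
ft_force: [-0.3, -0.7, -1.4]
opening: 0.049
```

```bash
python3 b.py .497 .13 .12 70 -.2
```

```text
t6.00 rot [ 0.006  0.007 -0.007] shift [-0.0016  0.     -0.0004] | pos [0.4957 0.1237 0.116 ] q [ 0.54  0.67  1.43 -0.86  1.96  0.81] F [-0.3 -0.7 -1.4] op 0.049
```

```bash
cat > v.py <<'E'
from h import *
import sys
tag=sys.argv[1]
for n,b in(('top',(100,160,350,300)),('side',(230,160,370,300))):
    f=grab(n);u0,v0,u1,v1=b;s=3 if n=='top' else 4
    cv2.imwrite(f'pics/{tag}{n}.png',cv2.resize(f['pixels'][v0:v1,u0:u1,::-1],None,fx=s,fy=s,interpolation=cv2.INTER_CUBIC))
E
python3 v.py h4
```

```text
(no output)
```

View pics/h4top.png

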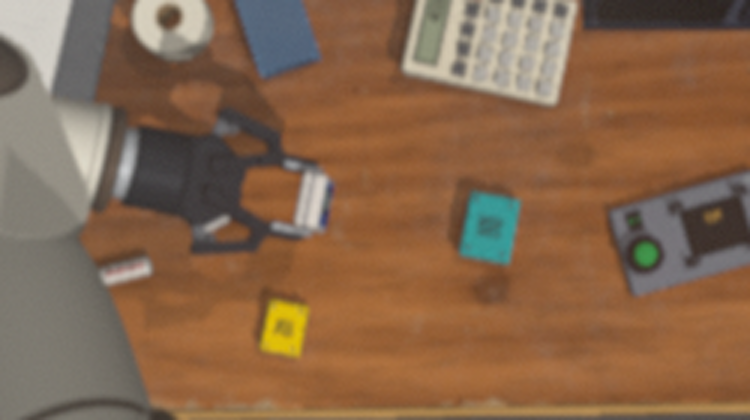

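View pics/h4side.png

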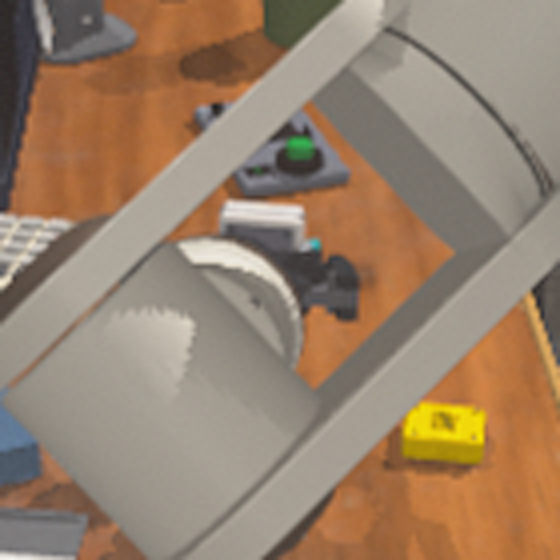

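```bash
cat > kin.py <<'E'
import numpy as np
from scipy.optimize import least_squares
from scipy.spatial.transform import Rotation as Ro
D=[([-1.357,.15,1.437,0,1.554,-.134],[.196,-.5405,.231]),([-.37,-.08,1.87,.35,1.42,-.24],[.4559,.0239,.1549]),([-.14,.09,1.92,.39,1.14,-.11],[.4937,.1188,.0578]),
([-.10,.17,1.95,.42,1.02,-.13],[.4989,.1374,.006]),([-.1,.05,1.87,.38,1.19,-.04],[.4998,.1373,.0955]),([.34,.25,1.6,-.39,1.53,.60],[.4964,.1257,.1265]),([.54,.67,1.43,-.86,1.96,.81],[.4957,.1237,.116])]
def fk(q,P,full=False):
    h,a,b,L,ty,e,x0=P
    R=Ro.from_euler('z',q[0]);p=np.array([0,0,h])+R.apply([x0,ty,0])
    R=R*Ro.from_euler('y',q[1]);p=p+R.apply([0,0,a])
    R=R*Ro.from_euler('y',q[2]);p=p+R.apply([e,0,b]);W=p
    R=R*Ro.from_euler('z',q[3])*Ro.from_euler('y',q[4]);p=p+R.apply([0,0,L])
    return (p,W) if full else p
best=None
P0=[.15,.4,.35,.35,.077,0,0]
r=least_squares(lambda P:np.concatenate([fk(q,P)-p for q,p in D]+[np.array(P)[5:]*.05]),P0)
if __name__=='__main__':
    print(r.x,np.abs(r.fun).max())
    for q,p in D: print(p,fk(q,r.x,True))
E
python3 kin.py
```

```text
[1.58461981e-01 4.77369623e-01 4.98642796e-01 3.21804658e-01
 7.61085847e-02 7.01134418e-02 4.04686643e-04] 0.0035056720879440687
[0.196, -0.5405, 0.231] (array([ 0.19518059, -0.54026263,  0.23048293]), array([ 0.19514013, -0.54007626,  0.55228753]))
[0.4559, 0.0239, 0.1549] (array([0.45474378, 0.02226696, 0.15521324]), array([ 0.43189127, -0.08588182,  0.45743806]))
[0.4937, 0.1188, 0.0578] (array([0.4929648 , 0.11965751, 0.05648782]), array([0.470886  , 0.01050244, 0.35840823]))
[0.4989, 0.1374, 0.006] (array([0.4991818 , 0.13877983, 0.0073751 ]), array([0.47513077, 0.02881863, 0.308852  ]))
[0.4998, 0.1373, 0.0955] (array([0.50250987, 0.13744172, 0.09712413]), array([0.47407741, 0.02892432, 0.39874278]))
[0.4964, 0.1257, 0.1265] (array([0.4954141 , 0.12630878, 0.12667893]), array([0.5200195 , 0.26468007, 0.41617193]))
[0.4957, 0.1237, 0.116] (array([0.49578885, 0.12285455, 0.11433785]), array([0.55430232, 0.421     , 0.22037418]))
```

```bash
python3 b.py .48 .10 .06 60 0
```

```text
t6.10 rot [-0.176  0.182 -0.087] shift [ 0.0433 -0.0094  0.0496] | pos [0.4952 0.1237 0.114 ] q [ 0.54  0.67  1.43 -0.85  1.96  0.81] F [ 0.2  0.8 -1.8] op 0.0487
```

Emit:
servo_tool([
  [-0.09,0.09,-0.04,0.02,-0.005,0.025,0.04],
  [-0.18,0.18,-0.09,0.043,-0.009,0.05,0.04],
  [-0.18,0.18,-0.09,0.043,-0.009,0.05,0.04],
  [-0.18,0.18,-0.09,0.043,-0.009,0.05,0.04],
])

```text
t: 6.6
position: [0.4807, 0.0935, 0.0576]
tool_rot: [1.58, 1.586, -0.912]
ft_force: [-0.2, -0.0, -0.5]
opening: 0.0489
```

```bash
python3 b.py .48 .10 .036 60 0;python3 v.py h5
```

```text
t6.60 rot [ 0.003 -0.     0.001] shift [ 0.022  -0.0007  0.0122] | pos [0.4807 0.0935 0.0576] q [ 0.53  0.53  1.67 -0.85  1.63  0.8 ] F [-0.2 -0.  -0.5] op 0.0489
```

View pics/h5top.png

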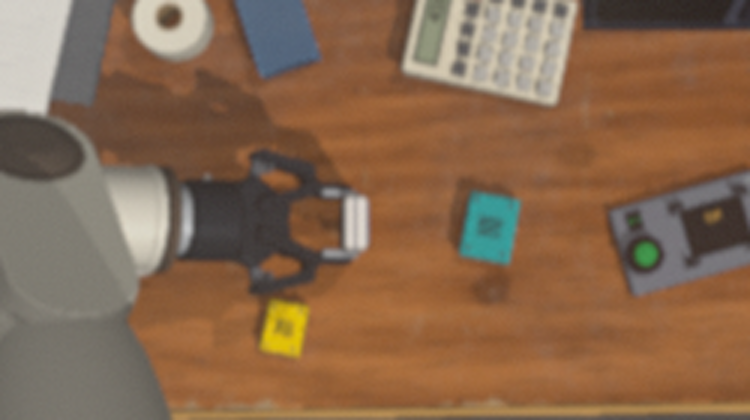

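View pics/h5side.png

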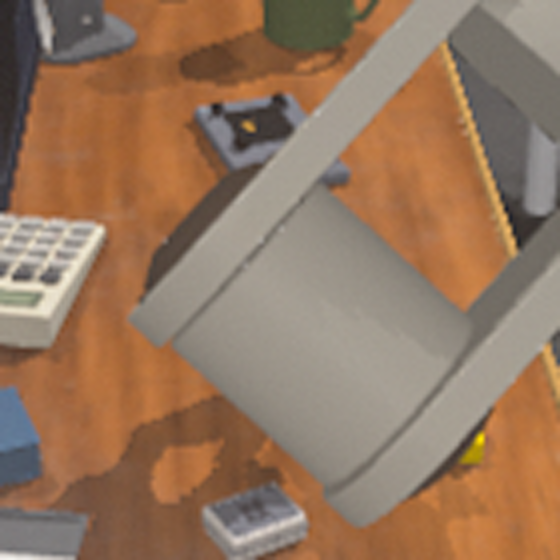

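Emit:
servo_tool([
  [0,0,0,0.011,0,0.006,0.04],
  [0,0,0,0.022,0,0.012,0.04],
  [0,0,0,0.022,0,0.012,0.04],
])

```text
t: 7.08
position: [0.4811, 0.0944, 0.0311]
tool_rot: [1.578, 1.586, -0.914]
ft_force: [1.1, 0.3, -1.5]
opening: 0.049
```

```bash
python3 b.py .48 .10 .034 60 0
```

```text
t7.08 rot [0.003 0.002 0.003] shift [ 0.0003 -0.0011  0.0007] | pos [0.4811 0.0944 0.0311] q [ 0.54  0.58  1.68 -0.84  1.6   0.84] F [ 1.1  0.3 -1.5] op 0.049
```

Emit:
servo_tool([
  [0,0,0,0.0026,0,0.0015,0.04],
  [0,0,0,0.0026,0,0.0015,0.04],
])

```text
t: 7.32
position: [0.4812, 0.0944, 0.0305]
tool_rot: [1.577, 1.581, -0.915]
ft_force: [-8.6, 10.0, 36.5]
opening: 0.0489
```

Emit:
servo_tool([
  [0,0,0,0.0026,0,0.0015,0.04],
  [0,0,0,0.0026,0,0.0015,0.04],
])

```text
t: 7.58
position: [0.4812, 0.0946, 0.0304]
tool_rot: [1.575, 1.575, -0.917]
ft_force: [-13.5, 10.8, 44.2]
opening: 0.0489
```

Emit:
servo_tool([
  [0,0,0,-0.0008,0,-0.0004,0.04],
  [0,0,0,-0.0008,0,-0.0004,0.04],
  [0,0,0,-0.0008,0,-0.0004,0.06],
  [0,0,0,-0.0008,0,-0.0004,0.066],
  [0,0,0,-0.0008,0,-0.0004,0.066],
])

```text
t: 8.2
position: [0.4811, 0.0945, 0.0312]
tool_rot: [1.575, 1.575, -0.918]
ft_force: [-0.3, 0.7, 0.1]
opening: 0.0658
```

```bash
python3 b.py .48 .10 .034 60 0;python3 v.py h6
```

```text
t8.20 rot [ 0.003  0.011 -0.002] shift [ 0.0003 -0.0011  0.0008] | pos [0.4811 0.0945 0.0312] q [ 0.54  0.58  1.67 -0.85  1.6   0.84] F [-0.3  0.7  0.1] op 0.0658
```

View pics/h6top.png

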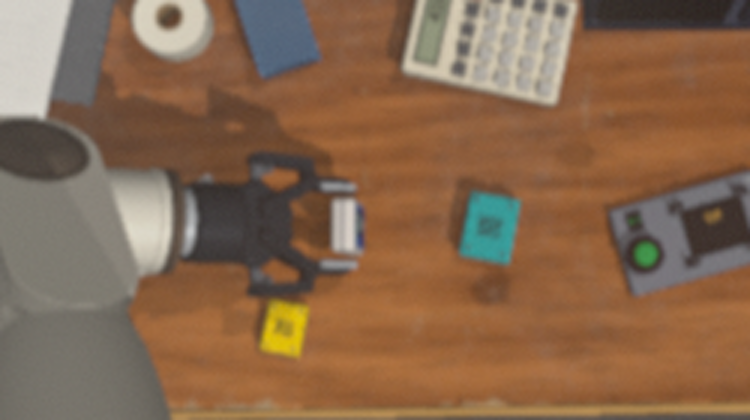

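Emit:
servo_tool([
  [0,0,0,0,0,-0.025,0.066],
  [0,0,0,0,0,-0.06,0.066],
  [0,0,0,0,0,-0.11,0.07],
  [0,0,0,-0.05,0,-0.15,0.07],
  [0,0,0,-0.1,0,-0.17,0.07],
])

```text
t: 8.93
position: [0.4804, 0.1945, 0.2034]
tool_rot: [1.574, 1.576, -0.917]
ft_force: [0.7, 0.2, -0.3]
opening: 0.0708
```

```bash
python3 b.py .48 .10 .25 0 0; python3 - <<'E'
from fit import *
# find standing logger pose: yaw box 50 x 22 x 64
ft,fs=grab('top','s7top.png'),grab('side','s7side.png')
cv2.imwrite('pics/h7.png',np.hstack([cv2.resize(ft['pixels'][195:265,180:250,::-1],None,fx=5,fy=5,interpolation=2),cv2.resize(fs['pixels'][225:295,270:340,::-1],None,fx=5,fy=5,interpolation=2)]))
E
```

```text
t8.93 rot [0.004 1.058 0.001] shift [-0.0809 -0.0005  0.0629] | pos [0.4804 0.1945 0.2034] q [ 0.67  0.47  1.41 -0.83  1.93  0.65] F [ 0.7  0.2 -0.3] op 0.0708
```

View pics/h7.png

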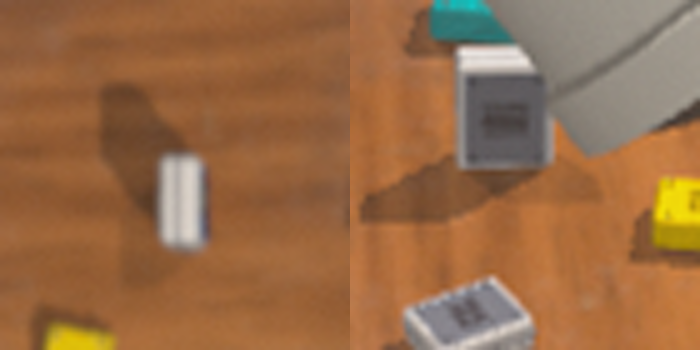

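Emit:
servo_tool([
  [0,0.18,0,-0.02,0,0.0,0.075],
  [0,0.36,0,-0.04,0,0.01,0.075],
  [0,0.54,0,-0.06,0,0.03,0.075],
  [0,0.72,0,-0.07,0,0.05,0.075],
  [0,0.9,0,-0.081,0,0.06,0.075],
])

```text
t: 9.65
position: [0.4809, 0.1014, 0.2485]
tool_rot: [2.138, 2.14, -0.145]
ft_force: [0.4, 0.3, -1.3]
opening: 0.075
```

```bash
cat > fs.py <<'E'
from fit import *
ft,fs=grab('top'),grab('side')
bt,bs=(205,215,231,251),(285,226,315,266)
ms=[mask(f,b,75,130)[0] for f,b in((ft,bt),(fs,bs))]
cv2.imwrite('pics/ms.png',np.vstack([cv2.resize((m*255).astype(np.uint8),(240,320)) for m in ms]))
d=(.05,.022,.064);p=(.481,.1,0)
print('top',*fit([ft],[bt],ms[:1],p,d,0),'side',*fit([fs],[bs],ms[1:],p,d,0),'both',*fit([ft,fs],[bt,bs],ms,p,d,0))
cv2.imwrite('pics/h8.png',np.hstack([cv2.resize(ft['pixels'][195:265,180:250,::-1],None,fx=5,fy=5,interpolation=2),cv2.resize(fs['pixels'][225:295,270:340,::-1],None,fx=5,fy=5,interpolation=2)]))
E
python3 fs.py; python3 b.py .48 .0 .2 -60 0
```

```text
top [ 0.48223452  0.10795633 -0.27092535] 198.24711017059553 side [0.47820646 0.10034043 0.0013687 ] 16.767368303989883 both [ 0.4787161   0.10243704 -0.01725025] 235.75094486862966
t9.75 rot [0.015 1.196 0.002] shift [-0.0835 -0.0019  0.0664] | pos [0.4815 0.0985 0.2498] q [ 0.14 -0.01  1.58 -0.15  1.58  0.15] F [-0.3  0.8 -0.1] op 0.0749
```

View pics/h8.png

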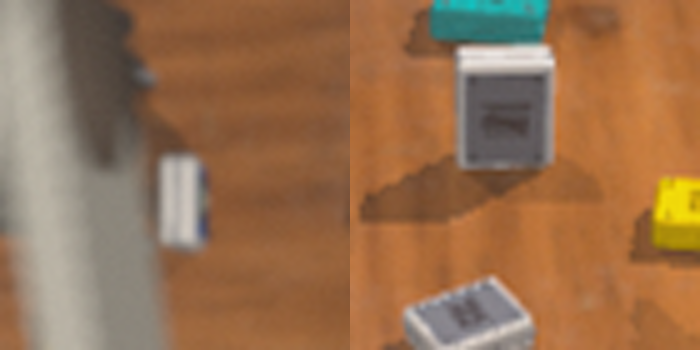

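View pics/ms.png

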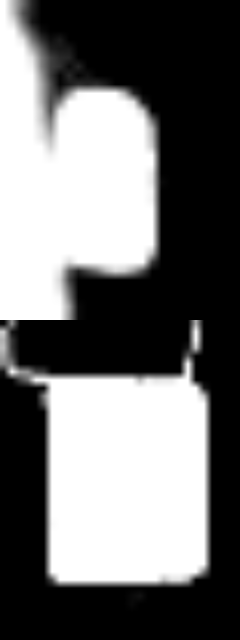

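```bash
python3 - <<'E'
from fit import *
ft=grab('top');ft['pixels']=cv2.imread('pics/s7top.png')[:,:,::-1]
b=(205,218,228,249)
m,h=mask(ft,b,90,140)
u=np.clip((h[:,:,2]*0+1),0,1)
blue=((h[:,:,0]>95)&(h[:,:,0]<135)).astype(float);m=np.maximum(m,blue)
print(*fit([ft],[b],[m],(.481,.1,0),(.05,.022,.064),0));print(m.sum(),render(ft,(.481,.1,0),(.05,.022,.064),0,b).sum())
E
```

```text
[ 0.48308641  0.10284679 -0.00443506] 12.577004075355632
213.46000000000004 187.38431372549022
```

```bash
cat > c.py <<'E'
from go import *
import sys
# x y z(obj centre) tilt yaw p
x,y,z,t,yaw,p=map(float,sys.argv[1:7]);X,Y=ax(yaw)
R=pose(-Y,t,X);rel(R,np.array([x,y,z])+R[:,2]*p)
E
python3 c.py .481 .0 .2 -65 0 0
```

```text
t9.80 rot [0.013 1.288 0.003] shift [-0.0909 -0.0005  0.0635] | pos [0.4812 0.0995 0.2489] q [ 0.15 -0.01  1.58 -0.15  1.58  0.15] F [ 0.3  0.3 -0.3] op 0.0747
```

Emit:
servo_tool([
  [0,0.18,0,-0.03,0,0.01,0.075],
  [0,0.36,0,-0.06,0,0.02,0.075],
  [0,0.54,0,-0.09,0,0.03,0.075],
  [0,0.72,0,-0.09,0,0.045,0.075],
  [0,0.9,0,-0.09,0,0.06,0.068],
])

```text
t: 10.42
position: [0.4814, 0.0015, 0.2027]
tool_rot: [-1.819, -1.821, -0.674]
ft_force: [-0.5, 0.3, -1.2]
opening: 0.0677
```

```bash
python3 c.py .481 .1015 .032 -65 0 -.10
```

```text
t10.43 rot [0.009 0.435 0.007] shift [-0.0755 -0.0017  0.1043] | pos [0.4814 0.0015 0.2027] q [-0.55  0.1   1.71  0.59  1.71 -0.59] F [-0.5  0.3 -1.2] op 0.0677
```

Emit:
servo_tool([
  [0,0.18,0,-0.03,0,0.02,0.067],
  [0,0.36,0,-0.06,0,0.05,0.067],
  [0,0.435,0,-0.075,-0.002,0.08,0.067],
  [0,0.435,0,-0.075,-0.002,0.104,0.067],
  [0,0.435,0,-0.075,-0.002,0.104,0.067],
])

```text
t: 11.05
position: [0.4796, 0.0131, 0.0732]
tool_rot: [-1.519, -1.526, -0.975]
ft_force: [-0.1, -0.8, 0.7]
opening: 0.0668
```

```bash
python3 c.py .481 .1015 .032 -65 0 .002; python3 v.py h9
```

```text
t11.05 rot [ 0.001 -0.002  0.005] shift [-0.0002  0.0013  0.0995] | pos [0.4796 0.0131 0.0732] q [-0.67  0.47  1.81  0.81  1.72 -0.93] F [-0.1 -0.8  0.7] op 0.0668
```

View pics/h9top.png

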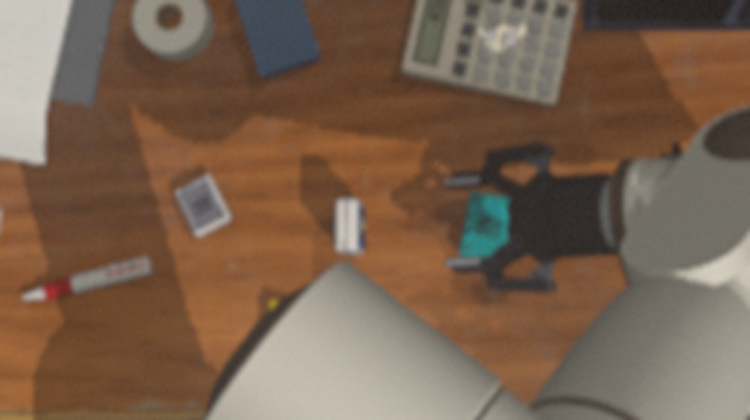

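View pics/h9side.png

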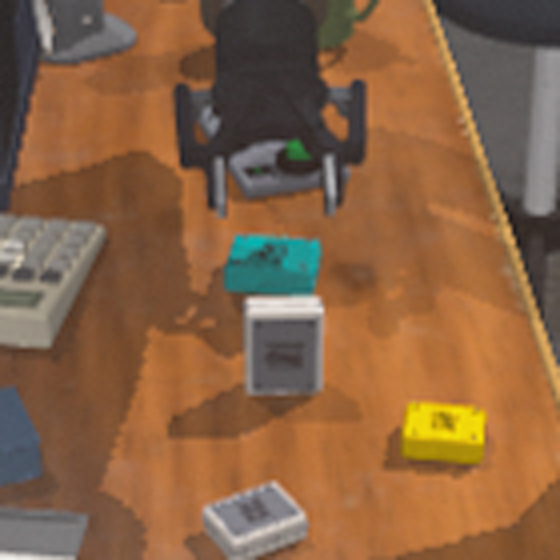

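Emit:
servo_tool([
  [0,0,0,0,0.001,0.04,0.067],
  [0,0,0,0,0.001,0.075,0.067],
  [0,0,0,0,0.001,0.0995,0.067],
  [0,0,0,0,0.001,0.0995,0.067],
])

```text
t: 11.65
position: [0.4818, 0.1027, 0.0336]
tool_rot: [-1.519, -1.532, -0.976]
ft_force: [0.6, -0.2, 1.2]
opening: 0.0668
```

```bash
python3 c.py .481 .1015 .032 -65 0 .002; python3 v.py h10
```

```text
t11.65 rot [0.001 0.001 0.01 ] shift [-0.002  -0.0008  0.0015] | pos [0.4818 0.1027 0.0336] q [-0.52  0.48  1.91  0.9   1.57 -0.95] F [ 0.6 -0.2  1.2] op 0.0668
```

View pics/h10top.png

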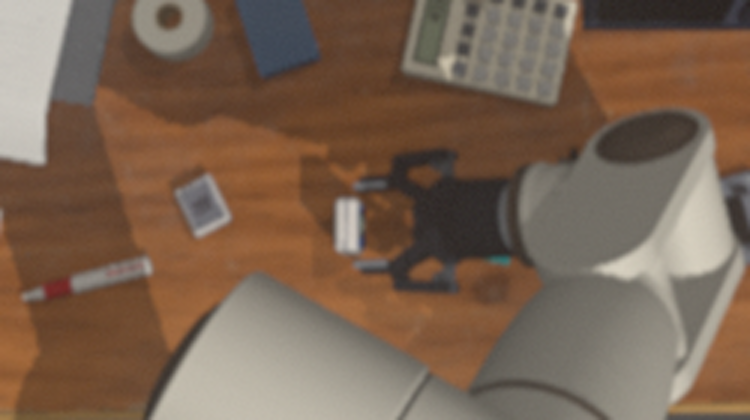

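View pics/h10side.png

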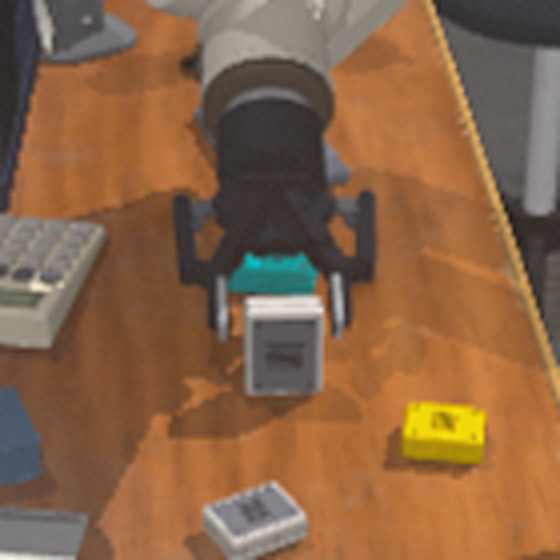

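Emit:
servo_tool([
  [0,0,0,-0.002,-0.001,0.0055,0.067],
  [0,0,0,-0.002,-0.001,0.0055,0.055],
  [0,0,0,-0.002,-0.001,0.0055,0.045],
  [0,0,0,-0.002,-0.001,0.0055,0.04],
  [0,0,0,-0.002,-0.001,0.0055,0.04],
], grip_force=40)

```text
t: 12.38
position: [0.4818, 0.1051, 0.03]
tool_rot: [-1.52, -1.532, -0.979]
ft_force: [0.8, -3.9, 6.1]
opening: 0.0489
```

```bash
python3 c.py .481 .1015 .032 -65 0 .006; python3 v.py h11
```

```text
t12.38 rot [0.004 0.002 0.01 ] shift [ 0.0003 -0.0008  0.0019] | pos [0.4818 0.1051 0.03  ] q [-0.52  0.49  1.91  0.91  1.56 -0.95] F [ 0.8 -3.9  6.1] op 0.0489
```

View pics/h11side.png

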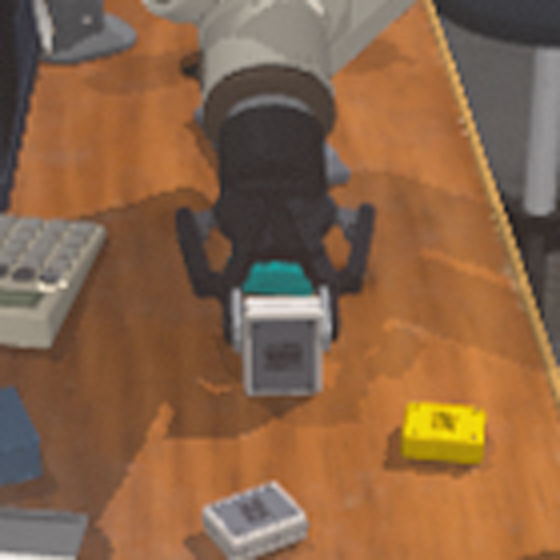

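```bash
python3 c.py .481 .1015 .14 -65 0 .004
```

```text
t12.47 rot [0.004 0.002 0.01 ] shift [ 0.0981  0.0004 -0.0459] | pos [0.4818 0.1051 0.03  ] q [-0.52  0.49  1.91  0.91  1.56 -0.95] F [ 1.3 -2.7  4.7] op 0.0487
```

Emit:
servo_tool([
  [0,0,0,0.027,0,-0.013,0.04],
  [0,0,0,0.06,0,-0.028,0.04],
  [0,0,0,0.098,0,-0.046,0.04],
  [0,0,0,0.098,0,-0.046,0.04],
])

```text
t: 12.98
position: [0.4812, 0.1047, 0.1402]
tool_rot: [-1.521, -1.537, -0.981]
ft_force: [-0.7, -0.2, -1.7]
opening: 0.0489
```

```bash
python3 c.py .481 .05 .17 25 0.0 .004;python3 v.py h12
```

```text
t12.97 rot [ 0.015 -1.567  0.007] shift [-0.0003  0.0002 -0.0622] | pos [0.4812 0.1047 0.1402] q [-0.52  0.29  1.88  0.92  1.7  -0.78] F [-0.7 -0.2 -1.7] op 0.0489
```

View pics/h12side.png

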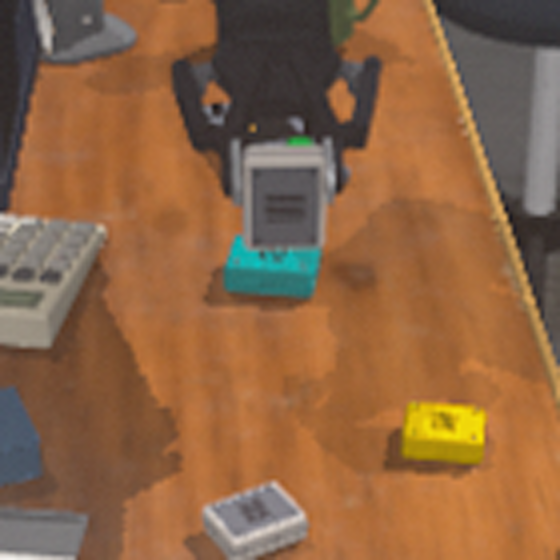

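Emit:
servo_tool([
  [0,-0.16,0,0,0,-0.02,0.04],
  [0,-0.32,0,0,0,-0.04,0.04],
  [0,-0.48,0,0,0,-0.06,0.04],
  [0,-0.64,0,0,0,-0.06,0.04],
  [0,-0.8,0,0,0,-0.06,0.04],
])

```text
t: 13.7
position: [0.4802, 0.0501, 0.1624]
tool_rot: [-2.047, -2.05, -0.349]
ft_force: [0.3, 0.5, -1.4]
opening: 0.0488
```

```bash
python3 c.py .477 -.2535 .14 25 0.267 .004
```

```text
t13.70 rot [-0.004 -0.758 -0.274] shift [-0.2973 -0.003  -0.0735] | pos [0.4802 0.0501 0.1624] q [-0.27 -0.    1.78  0.32  1.45 -0.33] F [ 0.3  0.5 -1.4] op 0.0488
```

Emit:
servo_tool([
  [0,-0.15,-0.05,-0.06,0,-0.02,0.04],
  [0,-0.3,-0.11,-0.12,0,-0.035,0.04],
  [0,-0.45,-0.16,-0.18,0,-0.05,0.04],
  [0,-0.6,-0.22,-0.24,0,-0.065,0.04],
  [0,-0.76,-0.27,-0.297,-0.003,-0.073,0.04],
])

```text
t: 14.32
position: [0.4775, -0.2565, 0.1348]
tool_rot: [1.679, 2.202, -0.385]
ft_force: [-0.9, -1.3, -1.3]
opening: 0.0488
```

```bash
python3 c.py .477 -.2535 .14 25 0.267 .004
```

```text
t14.32 rot [-0.006  0.006  0.002] shift [ 0.0006  0.0003 -0.002 ] | pos [ 0.4775 -0.2565  0.1348] q [-0.44 -0.01  1.87 -0.4   1.02 -0.54] F [-0.9 -1.3 -1.3] op 0.0488
```

```bash
cat > w.py <<'E'
from h import *
import sys
tag=sys.argv[1]
for n,b in(('top',(290,200,390,275)),('side',(250,120,350,220))):
    f=grab(n,f'{tag}{n}_full.png');u0,v0,u1,v1=b
    cv2.imwrite(f'pics/{tag}{n}.png',cv2.resize(f['pixels'][v0:v1,u0:u1,::-1],None,fx=6,fy=6,interpolation=cv2.INTER_CUBIC))
E
python3 w.py p1
```

```text
(no output)
```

View pics/p1top.png

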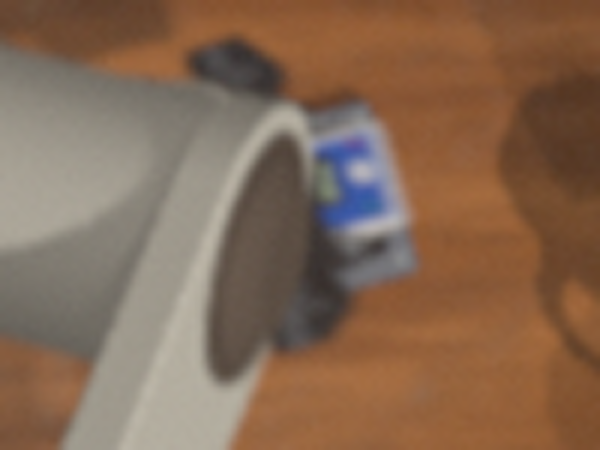

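View pics/p1side.png

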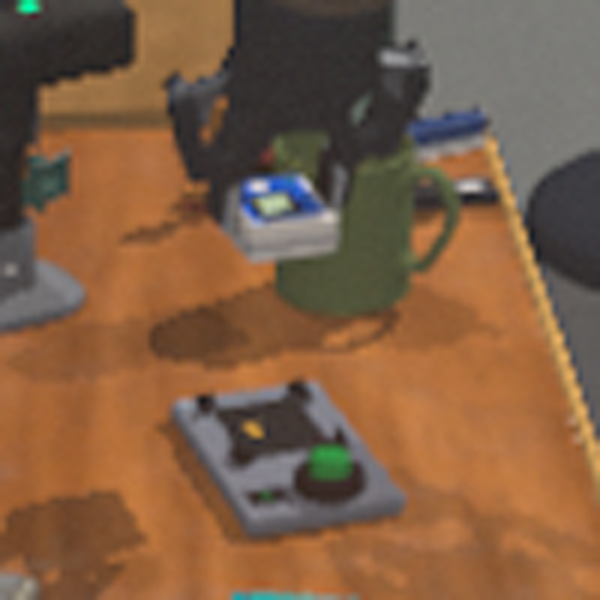

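```bash
python3 c.py .477 -.2535 .045 25 0.267 .004
```

```text
t14.43 rot [-0.01   0.002  0.002] shift [0.039  0.0032 0.0819] | pos [ 0.4754 -0.2562  0.1322] q [-0.44 -0.01  1.88 -0.4   1.02 -0.54] F [-0.5  0.5 -0.8] op 0.0491
```

Emit:
servo_tool([
  [0,0,0,0.01,0.001,0.02,0.04],
  [0,0,0,0.02,0.002,0.045,0.04],
  [0,0,0,0.03,0.003,0.065,0.04],
  [0,0,0,0.039,0.003,0.082,0.04],
  [0,0,0,0.039,0.003,0.082,0.04],
])

```text
t: 15.05
position: [0.4762, -0.2543, 0.039]
tool_rot: [1.685, 2.209, -0.388]
ft_force: [-0.4, -0.3, -1.0]
opening: 0.0482
```

```bash
python3 w.py p2;python3 c.py .477 -.2535 .045 25 0.267 .004; python3 c.py .477 -.2535 .045 25 0.267 .004
```

```text
t15.15 rot [-0.011  0.002  0.002] shift [-0.0002  0.0001 -0.0001] | pos [ 0.4773 -0.255   0.0412] q [-0.44  0.11  1.97 -0.46  0.84 -0.43] F [-0.6 -0.5 -1.2] op 0.0488
t15.15 rot [-0.011  0.002  0.002] shift [-0.0002  0.0001 -0.0001] | pos [ 0.4773 -0.255   0.0412] q [-0.44  0.11  1.97 -0.46  0.84 -0.43] F [-0.6 -0.5 -1.2] op 0.0488
```

View pics/p2top.png

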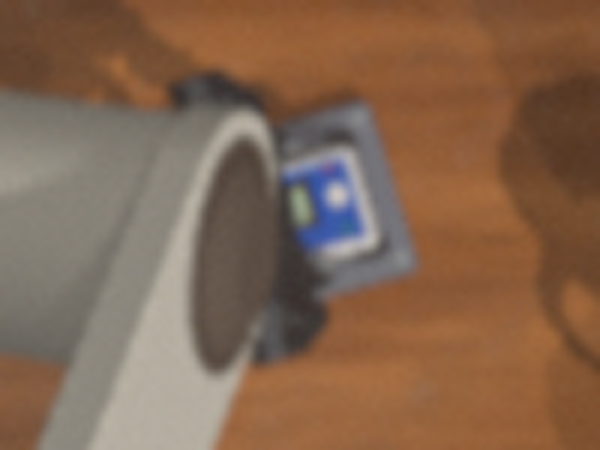

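View pics/p2side.png

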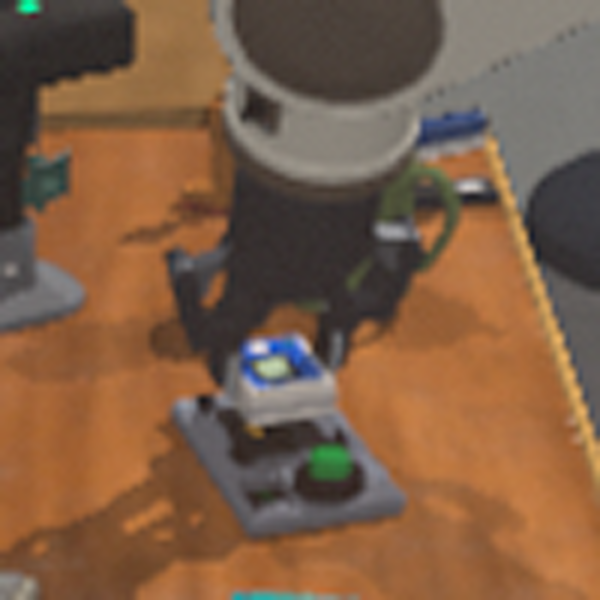

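```bash
cat > ov.py <<'E'
from fit import *
import sys
tag=sys.argv[1];x,y,z0,yaw=map(float,sys.argv[2:6])
out=[]
for n,b in(('top',(325,210,375,255)),('side',(275,160,325,210))):
    f=grab(n);f['pixels']=cv2.imread(f'pics/{tag}{n}_full.png')[:,:,::-1]
    u0,v0,u1,v1=b;S=9
    im=cv2.resize(f['pixels'][v0:v1,u0:u1,::-1],None,fx=S,fy=S,interpolation=2)
    P=((hull(f,x,y,yaw,(.05,.064,.022),z0)-[u0,v0]+.5)*S).astype(int)
    for a in range(8):
        for c in range(a):
            if bin(a^c).count('1')==1: cv2.line(im,tuple(P[a]),tuple(P[c]),(0,0,255),1)
    P=((hull(f,.477,-.2535,.267,(.055,.069,.008),.012)-[u0,v0]+.5)*S).astype(int)
    for a in range(8):
        for c in range(a):
            if bin(a^c).count('1')==1: cv2.line(im,tuple(P[a]),tuple(P[c]),(0,255,255),1)
    out.append(im[:405])
cv2.imwrite(f'pics/{tag}ov.png',cv2.resize(np.hstack(out),None,fx=.88,fy=.88))
E
python3 ov.py p2 .477 -.2535 .034 .267
```

```text
(no output)
```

View pics/p2ov.png

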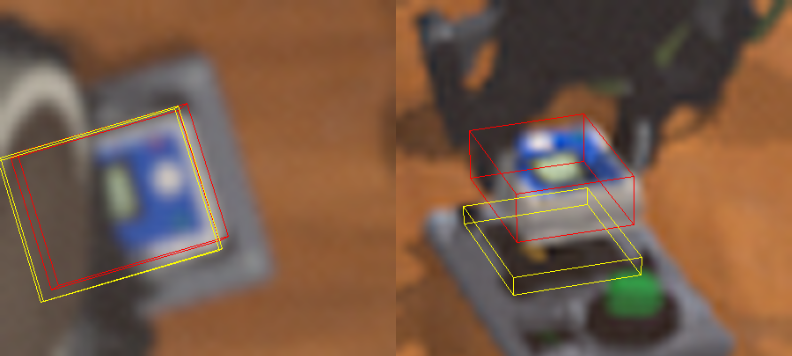

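```bash
cat > fh.py <<'E'
from fit import *
import sys
tag=sys.argv[1];z0=float(sys.argv[2]);
fr={}
for n,b in(('top',(338,215,362,250)),('side',(286,172,312,196))):
    f=grab(n);f['pixels']=cv2.imread(f'pics/{tag}{n}_full.png')[:,:,::-1]
    u0,v0,u1,v1=b
    h=cv2.cvtColor(np.ascontiguousarray(f['pixels'][v0:v1,u0:u1]),cv2.COLOR_RGB2HSV).astype(float)
    m=np.where((h[:,:,0]>95)&(h[:,:,0]<140)&(h[:,:,1]>90),1,np.clip((h[:,:,2]-105)/50,0,1)*np.clip((120-h[:,:,1])/60,0,1))
    fr[n]=(f,b,m)
    cv2.imwrite(f'pics/mk_{n}.png',np.hstack([cv2.resize((m*255).astype(np.uint8),None,fx=9,fy=9,interpolation=0),cv2.resize(h[:,:,2].astype(np.uint8),None,fx=9,fy=9,interpolation=0)]))
E
python3 fh.py p2 .034
```

```text
(no output)
```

View pics/mk_top.png

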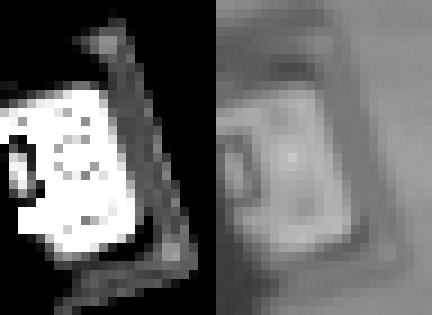

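View pics/mk_side.png

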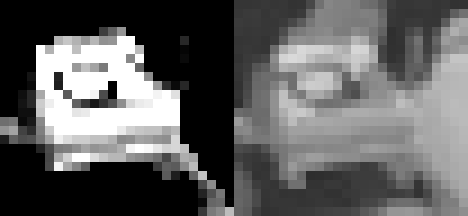

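```bash
python3 - <<'E'
from go import *
f=grab('top');a=ray(f,348.7,223.5,.056);b=ray(f,352.7,240.7,.056);print(a,b,np.arctan2(*(a-b)[[1,0]]))
X,Y=ax(.267);print('ctr',(a+b)/2+.032*Y)
fs=grab('side')
# near-top edge and corners in side mask (offset 286,172)
for u,v in((286+50/9-.5,172+108/9-.5),(286+180/9-.5,172+92/9-.5)): print(ray(fs,u,v,.056))
for u,v in((286+50/9-.5,172+170/9-.5),(286+182/9-.5,172+150/9-.5)): print('bot',ray(fs,u,v,.034))
E
```

```text
[ 0.5068 -0.2794  0.056 ] [ 0.4574 -0.289   0.056 ] 0.1910890509680724
ctr [ 0.4737 -0.2534  0.056 ]
[ 0.4882 -0.2191  0.056 ]
[ 0.4415 -0.2291  0.056 ]
bot [ 0.4886 -0.2141  0.034 ]
bot [ 0.4408 -0.2271  0.034 ]
```

```bash
python3 - <<'E'
from go import *
X,Y=ax(.267)
f=grab('top')
a=ray(f,325+205/7.92-.5,210+52/7.92-.5,.012);b=ray(f,325+272/7.92-.5,210+275/7.92-.5,.012)
print(a,b,np.linalg.norm(a-b),'bed', (a+b)/2+.0525*Y)
E
python3 - <<'E'
import cv2
import numpy as np
a=cv2.imread('pics/p2top_full.png')[208:262,330:375];b=cv2.imread('pics/p2side_full.png')[165:215,275:325]
cv2.imwrite('pics/p2t.png',cv2.resize(a,None,fx=12,fy=12,interpolation=2)[:598])
cv2.imwrite('pics/p2s.png',cv2.resize(b,None,fx=12,fy=12,interpolation=2)[:598])
E
```

```text
[ 0.5336 -0.2915  0.012 ] [ 0.4502 -0.3131  0.012 ] 0.0861565658294775 bed [ 0.478  -0.2516  0.012 ]
```

View pics/p2t.png

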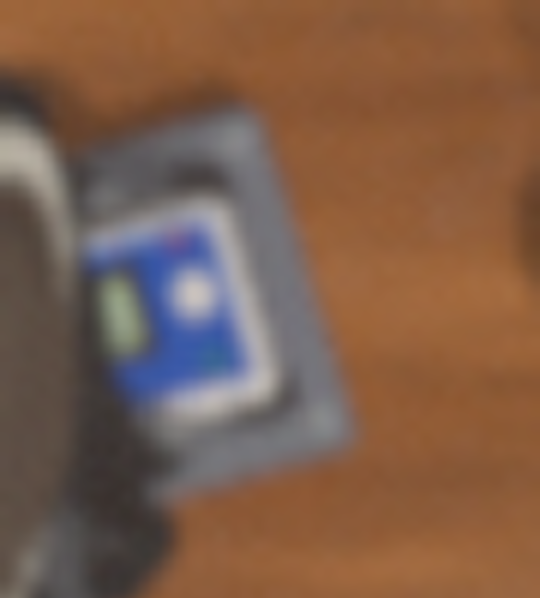

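View pics/p2s.png

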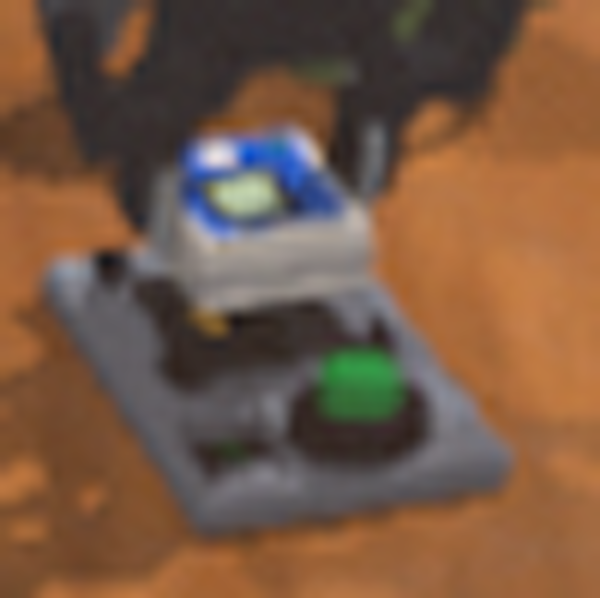

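```bash
python3 c.py .480 -.2525 .033 25 0.267 .004
```

```text
t15.50 rot [-0.01   0.003  0.002] shift [0.0055 0.0033 0.011 ] | pos [ 0.4774 -0.2553  0.0418] q [-0.44  0.11  1.97 -0.46  0.84 -0.43] F [-0.1  0.2 -1.3] op 0.0486
```

Emit:
servo_tool([
  [-0.01,0,0,0.0,0.003,0.002,0.04],
  [-0.01,0,0,0.003,0.0033,0.006,0.04],
  [-0.01,0,0,0.0055,0.0033,0.011,0.04],
  [-0.01,0,0,0.0055,0.0033,0.011,0.04],
])

```text
t: 16.0
position: [0.4801, -0.254, 0.0287]
tool_rot: [1.678, 2.203, -0.376]
ft_force: [0.3, -0.3, -0.7]
opening: 0.0488
```

```bash
python3 c.py .480 -.2525 .027 25 0.267 .004; python3 w.py p3; python3 - <<'E'
import cv2
import numpy as np
a=cv2.imread('pics/p3top_full.png')[208:258,330:375];b=cv2.imread('pics/p3side_full.png')[165:215,275:325]
cv2.imwrite('pics/p3ts.png',cv2.resize(np.hstack([a,b]),None,fx=8,fy=8,interpolation=2))
E
```

```text
t16.00 rot [-0.001  0.002  0.002] shift [0.002  0.0003 0.0049] | pos [ 0.4801 -0.254   0.0287] q [-0.44  0.12  1.98 -0.47  0.8  -0.42] F [ 0.3 -0.3 -0.7] op 0.0488
```

View pics/p3ts.png

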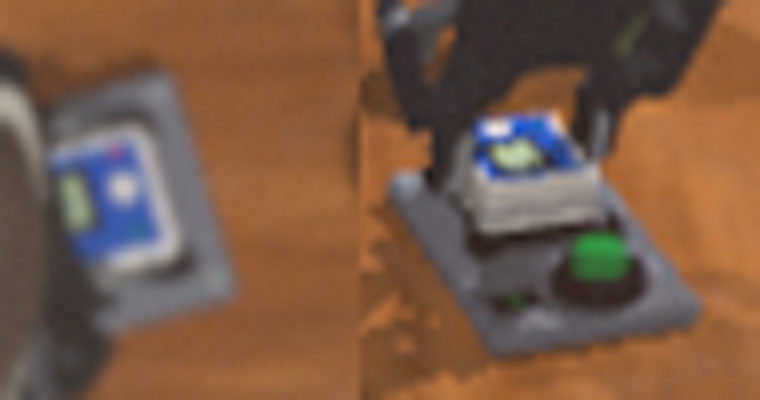

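Emit:
servo_tool([
  [0,0,0,0.001,0,0.0025,0.04],
  [0,0,0,0.002,0,0.005,0.04],
  [0,0,0,0.002,0,0.005,0.04],
])

```text
t: 16.48
position: [0.4803, -0.2544, 0.0236]
tool_rot: [1.678, 2.203, -0.376]
ft_force: [0.6, 0.1, -1.2]
opening: 0.0491
```

```bash
python3 c.py .480 -.2525 .024 25 0.267 .004
```

```text
t16.48 rot [-0.     0.002  0.002] shift [0.0016 0.0002 0.0028] | pos [ 0.4803 -0.2544  0.0236] q [-0.44  0.13  1.98 -0.47  0.79 -0.41] F [ 0.6  0.1 -1.2] op 0.0491
```

Emit:
servo_tool([
  [0,0,0,0.001,0,0.0015,0.04],
  [0,0,0,0.0015,0,0.0028,0.04],
  [0,0,0,0.0015,0,0.0028,0.04],
])

```text
t: 16.85
position: [0.4807, -0.2546, 0.0221]
tool_rot: [1.677, 2.201, -0.376]
ft_force: [-10.7, 9.6, 28.3]
opening: 0.0488
```

```bash
python3 c.py .480 -.2525 .022 25 0.267 .004; python3 w.py p4; python3 - <<'E'
import cv2
import numpy as np
a=cv2.imread('pics/p4top_full.png')[208:258,330:375];b=cv2.imread('pics/p4side_full.png')[165:215,275:325]
cv2.imwrite('pics/p4ts.png',cv2.resize(np.hstack([a,b]),None,fx=8,fy=8,interpolation=2))
E
```

```text
t16.85 rot [0.    0.004 0.002] shift [ 0.0021 -0.0001  0.0032] | pos [ 0.4807 -0.2546  0.0221] q [-0.44  0.14  1.98 -0.48  0.79 -0.4 ] F [-10.7   9.6  28.3] op 0.0488
```

View pics/p4ts.png

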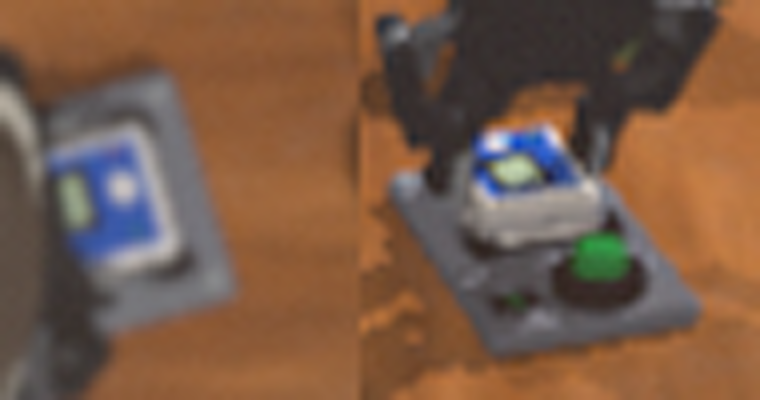

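Emit:
servo_tool([
  [0,0,0,-0.0003,0,-0.0006,0.04],
  [0,0,0,-0.0003,0,-0.0006,0.04],
  [0,0,0,-0.0003,0,-0.0006,0.055],
  [0,0,0,-0.0003,0,-0.0006,0.064],
  [0,0,0,-0.0003,0,-0.0006,0.064],
])

```text
t: 17.58
position: [0.4807, -0.2546, 0.0227]
tool_rot: [1.677, 2.201, -0.376]
ft_force: [-0.7, -0.4, -0.0]
opening: 0.0643
```

```bash
python3 c.py .480 -.2525 .022 25 0.267 .004; python3 w.py p5; python3 - <<'E'
import cv2
import numpy as np
a=cv2.imread('pics/p5top_full.png')[208:258,330:375];b=cv2.imread('pics/p5side_full.png')[165:215,275:325]
cv2.imwrite('pics/p5ts.png',cv2.resize(np.hstack([a,b]),None,fx=8,fy=8,interpolation=2))
E
```

```text
t17.57 rot [0.    0.004 0.002] shift [ 0.0024 -0.0001  0.0037] | pos [ 0.4807 -0.2546  0.0227] q [-0.44  0.13  1.98 -0.48  0.79 -0.4 ] F [-0.7 -0.4 -0. ] op 0.0643
```

View pics/p5ts.png

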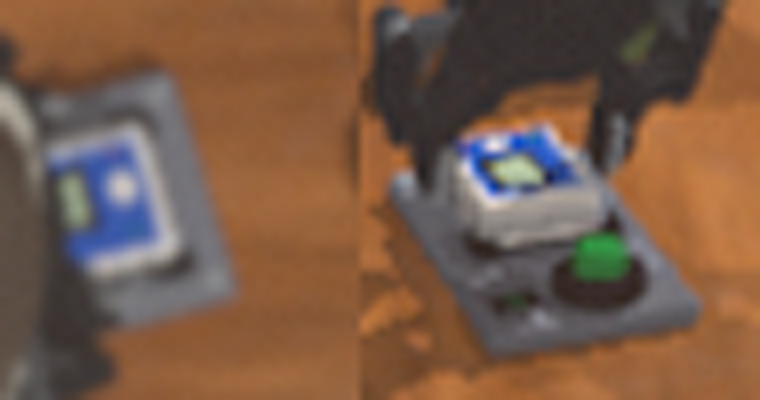

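Emit:
servo_tool([
  [0,0,0,0,0,-0.02,0.064],
  [0,0,0,0,0,-0.06,0.064],
  [0,0,0,0,0,-0.12,0.064],
  [0,0,0,-0.0,0,-0.16,0.064],
  [0,0.1,0,0.06,0,-0.18,0.03],
])

```text
t: 18.3
position: [0.447, -0.1286, 0.163]
tool_rot: [1.73, 2.269, -0.295]
ft_force: [-0.1, 0.3, -1.8]
opening: 0.0472
```

```bash
python3 c.py .449 -.1825 .2 0 0.267 0; python3 w.py p6; python3 - <<'E'
import cv2
import numpy as np
a=cv2.imread('pics/p6top_full.png')[208:258,310:370];b=cv2.imread('pics/p6side_full.png')[165:215,275:325]
cv2.imwrite('pics/p6ts.png',cv2.resize(np.hstack([a,b]),None,fx=7,fy=7,interpolation=2))
E
```

```text
t18.30 rot [0.004 0.342 0.001] shift [-0.0619 -0.0122 -0.0173] | pos [ 0.447  -0.1286  0.163 ] q [-0.24 -0.14  1.9  -0.32  1.22 -0.42] F [-0.1  0.3 -1.8] op 0.0472
```

View pics/p6ts.png

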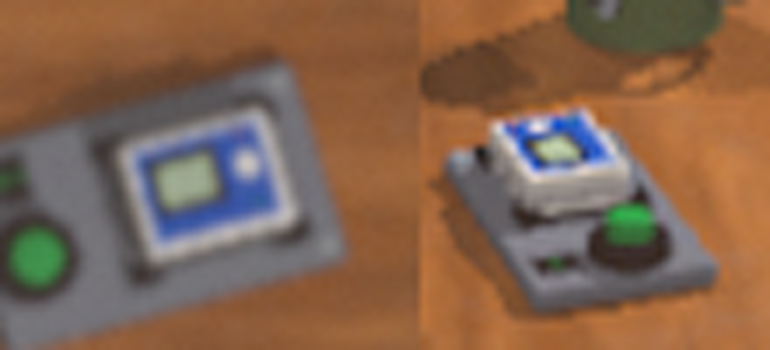

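```bash
cat > fl.py <<'E'
from fit import *
import sys
tag=sys.argv[1];out=[]
for n,b in(('top',(322,220,356,250)),('side',(282,177,310,199))):
    f=grab(n);f['pixels']=cv2.imread(f'pics/{tag}{n}_full.png')[:,:,::-1]
    u0,v0,u1,v1=b;S=14
    out.append((f,b))
res=[]
for z0 in(.012,.016,.020):
  for (f,b) in out:
    u0,v0,u1,v1=b
    h=cv2.cvtColor(np.ascontiguousarray(f['pixels'][v0:v1,u0:u1]),cv2.COLOR_RGB2HSV).astype(float)
    m=np.where((h[:,:,0]>90)&(h[:,:,0]<140)&(h[:,:,1]>90),1,np.clip((h[:,:,2]-115)/35,0,1))
    m=cv2.morphologyEx((m*255).astype(np.uint8),cv2.MORPH_CLOSE,np.ones((5,5)))/255.
    lab,cc=cv2.connectedComponents((m>.4).astype(np.uint8));k=cc[(v1-v0)//2,(u1-u0)//2];m=m*cv2.dilate((cc==k).astype(np.uint8),np.ones((3,3)))
    cv2.imwrite(f'pics/mk{b[0]}.png',cv2.resize((m*255).astype(np.uint8),None,fx=9,fy=9,interpolation=0))
    print(z0,*fit([f],[b],[m],(.476,-.2535,.267),(.05,.064,.022),z0),m.sum())
ims=[]
for f,b in out:
    u0,v0,u1,v1=b[0]-8,b[1]-6,b[2]+8,b[3]+8;S=9
    im=cv2.resize(f['pixels'][v0:v1,u0:u1,::-1],None,fx=S,fy=S,interpolation=2)
    for (p,d,z,c) in(((.477,-.2535,.267),(.05,.064,.022),.012,(0,0,255)),):
        P=((hull(f,*p,d,z)-[u0,v0]+.5)*S).astype(int)
        for i in range(8):
            for j in range(i):
                if bin(i^j).count('1')==1: cv2.line(im,tuple(P[i]),tuple(P[j]),c,1)
    cv2.imwrite(f'pics/{tag}o{b[0]}.png',im)
E
python3 fl.py p6
```

```text
0.012 [ 0.47992616 -0.25652022  0.25514708] 19.8639446366782 424.5960784313726
0.012 [ 0.46439801 -0.26916033  0.67221366] 174.85983852364475 477.4666666666667
0.016 [ 0.47949378 -0.25611099  0.25349052] 20.394555940023068 424.5960784313726
0.016 [ 0.46516575 -0.26017378  0.5310529 ] 172.15472510572857 477.4666666666667
0.02 [ 0.47931515 -0.25573511  0.25679614] 20.90649750096117 424.5960784313726
0.02 [ 0.46720789 -0.25235012  0.64147907] 168.97805459438678 477.4666666666667
```

View pics/p6o322.png

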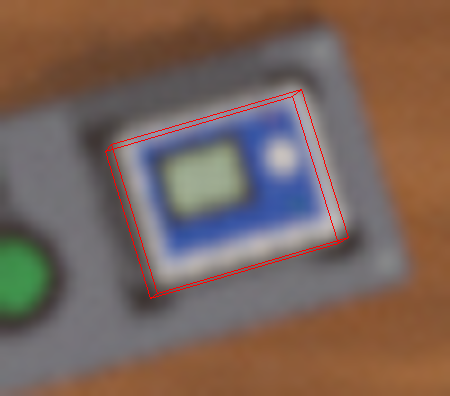

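View pics/p6o282.png

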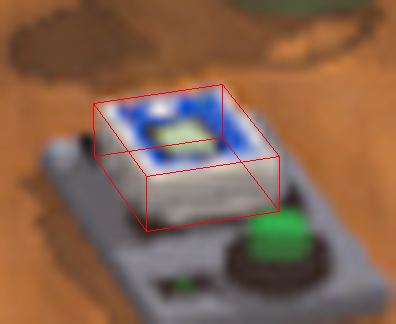

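```bash
python3 - <<'E'
from fit import *
f=grab('side','p7side_full.png')
u0,v0,u1,v1=275,172,325,212;S=15
im=cv2.resize(f['pixels'][v0:v1,u0:u1,::-1],None,fx=S,fy=S,interpolation=cv2.INTER_LANCZOS4)
im=cv2.convertScaleAbs(im,alpha=1.3,beta=0)
a=im.copy()
def box(p,d,z,c):
    P=((hull(f,*p,d,z)-[u0,v0]+.5)*S).astype(int)
    for i in range(8):
        for j in range(i):
            if bin(i^j).count('1')==1: cv2.line(im,tuple(P[i]),tuple(P[j]),c,1)
bx,by=.4749,-.2524
box((bx,by,.267),(.055,.069,.008),.012,(0,255,255))
box((bx,by,.267),(.05,.064,.022),.012,(0,0,255))
cv2.imwrite('pics/p7a.png',a);cv2.imwrite('pics/p7b.png',im)
E
```

```text
(no output)
```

View pics/p7a.png

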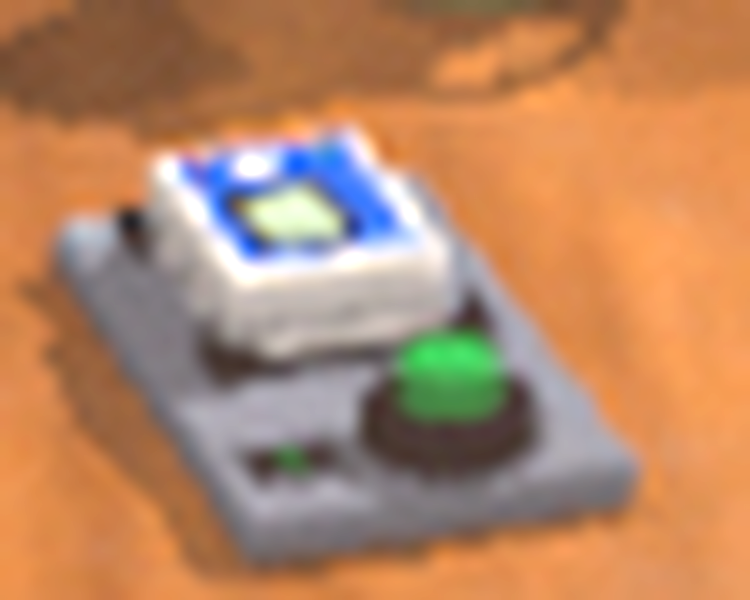

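View pics/p7b.png

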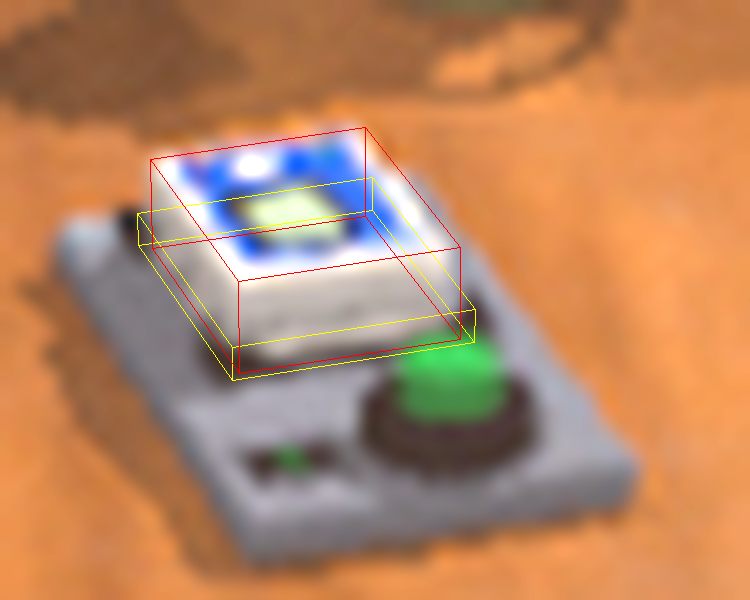

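```bash
python3 - <<'E'
from h import *
for n,z in(('top',.027),('side',.027)):
    f=grab(n) if n=='side' else dict(grab(n)); im=f['pixels'] if n=='side' else cv2.imread('pics/p6top_full.png')[:,:,::-1]
    h=cv2.cvtColor(np.ascontiguousarray(im),cv2.COLOR_RGB2HSV).astype(int)
    m=((h[:,:,0]>50)&(h[:,:,0]<80)&(h[:,:,1]>120)&(h[:,:,2]>90)).astype(np.uint8)
    q=proj(f,[.449,-.1825,z]);print(n,q)
    c=np.zeros_like(m);a,b=int(q[0]),int(q[1]);c[b-9:b+10,a-9:a+10]=m[b-9:b+10,a-9:a+10]
    ys,xs=np.nonzero(c);print(len(xs),xs.mean(),ys.mean(),xs.min(),xs.max(),ys.min(),ys.max(),[np.round(ray(f,xs.mean(),ys.mean(),zz),4) for zz in(.02,.025,.03)])
E
python3 c.py .449 -.1825 .1 0 .267 0
```

```text
top [314.60115748 244.98912676]
36 315.05555555555554 244.25 312 318 241 247 [array([ 0.4516, -0.1844,  0.02  ]), array([ 0.4513, -0.184 ,  0.025 ]), array([ 0.4509, -0.1836,  0.03  ])]
side [304.11416456 196.53026257]
27 304.6296296296296 196.25925925925927 302 307 194 199 [array([ 0.4463, -0.1977,  0.02  ]), array([ 0.447 , -0.1881,  0.025 ]), array([ 0.4477, -0.1785,  0.03  ])]
t18.65 rot [-0.001  0.341  0.002] shift [-0.0287 -0.0113  0.0737] | pos [ 0.4463 -0.1296  0.1598] q [-0.25 -0.13  1.91 -0.32  1.21 -0.42] F [-1.2  0.9  0.1] op 0.0299
```

Emit:
servo_tool([
  [0,0.15,0,-0.02,-0.006,0.01,0.0],
  [0,0.3,0,-0.029,-0.011,0.03,0.0],
  [0,0.341,0,-0.029,-0.011,0.06,0.0],
  [0,0.341,0,-0.029,-0.011,0.074,0.0],
  [0,0.341,0,-0.029,-0.011,0.074,0.0],
])

```text
t: 19.27
position: [0.449, -0.1827, 0.099]
tool_rot: [-1.904, -2.497, 0.003]
ft_force: [-0.1, -0.3, 0.2]
opening: -0.0005
```

```bash
python3 c.py .45 -.1835 .04 0 .267 0
```

```text
t19.27 rot [-0.003 -0.     0.001] shift [-0.001   0.0009  0.059 ] | pos [ 0.449  -0.1827  0.099 ] q [-0.54  0.05  1.82 -0.    1.27 -0.81] F [-0.1 -0.3  0.2] op -0.0005
```

Emit:
servo_tool([
  [0,0,0,-0.001,0.001,0.03,0.0],
  [0,0,0,-0.001,0.001,0.055,0.0],
  [0,0,0,-0.001,0.001,0.059,0.0],
  [0,0,0,-0.001,0.001,0.059,0.0],
])

```text
t: 19.77
position: [0.4506, -0.1833, 0.0412]
tool_rot: [-1.904, -2.499, 0.003]
ft_force: [0.0, -0.3, -1.0]
opening: 0.0002
```

```bash
python3 c.py .45 -.1835 .028 0 .267 0; python3 w.py p8
```

```text
t19.77 rot [-0.002  0.001  0.002] shift [-0.0001 -0.0006  0.0132] | pos [ 0.4506 -0.1833  0.0412] q [-0.54  0.12  1.88 -0.    1.14 -0.81] F [ 0.  -0.3 -1. ] op 0.0002
```

View pics/p8side.png

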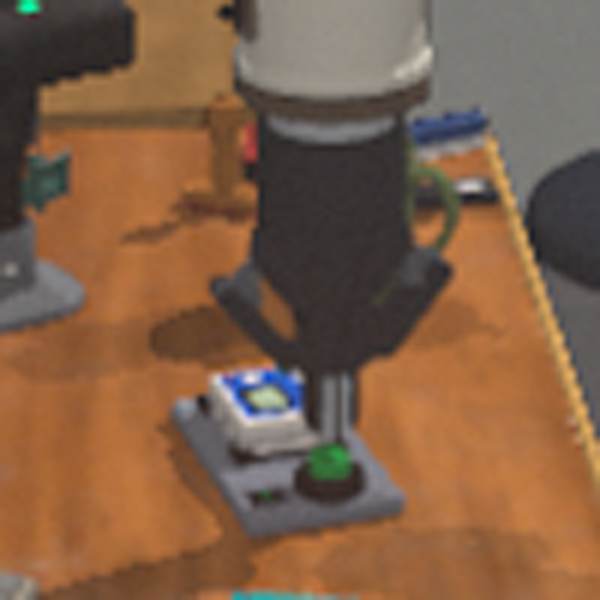

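Emit:
servo_tool([
  [0,0,0,0,0,0.006,0.0],
  [0,0,0,0,0,0.011,0.0],
  [0,0,0,0,0,0.013,0.0],
  [0,0,0,0,0,0.015,0.0],
  [0,0,0,0,0,0.015,0.0],
])

```text
t: 20.5
position: [0.4508, -0.1836, 0.0264]
tool_rot: [1.904, 2.498, -0.003]
ft_force: [1.2, 0.2, 3.5]
opening: 0.0001
```

Emit:
servo_tool([
  [0,0,0,0,0,0.002,0.0],
  [0,0,0,0,0,0.004,0.0],
  [0,0,0,0,0,0.004,0.0],
])

```text
t: 20.88
position: [0.4512, -0.1838, 0.025]
tool_rot: [1.903, 2.498, -0.003]
ft_force: [-17.5, 10.1, 52.1]
opening: -0.0002
```

```bash
python3 w.py p9; python3 c.py .45 -.1835 .028 0 .267 0; python3 - <<'E'
import cv2
b=cv2.imread('pics/p9side_full.png')[175:215,280:330]
cv2.imwrite('pics/p9z.png',cv2.resize(b,None,fx=14,fy=14,interpolation=2))
E
```

```text
t20.98 rot [-0.     0.003  0.002] shift [ 0.0006 -0.001  -0.003 ] | pos [ 0.4511 -0.1838  0.025 ] q [-0.54  0.14  1.9  -0.    1.11 -0.81] F [-17.5  10.3  53. ] op 0.0004
```

View pics/p9z.png

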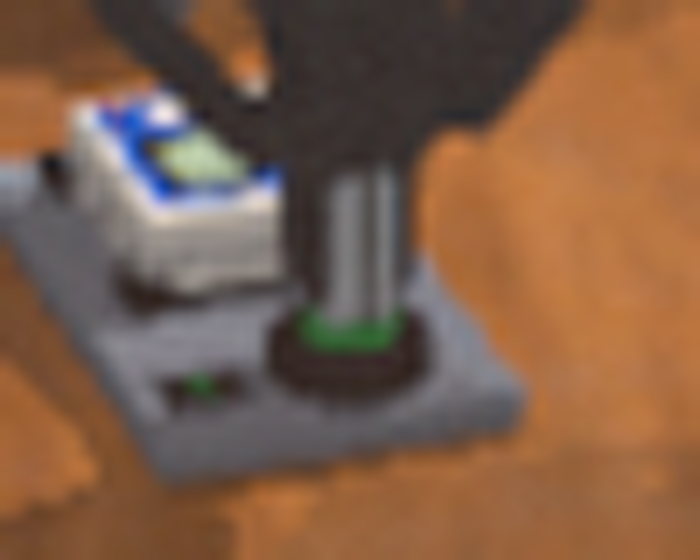

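Emit:
servo_tool([
  [0,0,0,0,0,-0.001,0.0],
  [0,0,0,0,0,-0.002,0.0],
])

```text
t: 21.22
position: [0.4511, -0.1838, 0.0273]
tool_rot: [1.903, 2.497, -0.003]
ft_force: [-0.1, 0.8, 3.7]
opening: 0.0
```

Emit:
servo_tool([
  [0,0,0,0,0,-0.001,0.0],
  [0,0,0,0,0,-0.002,0.0],
])

```text
t: 21.48
position: [0.451, -0.1838, 0.0293]
tool_rot: [1.903, 2.497, -0.003]
ft_force: [0.3, 0.1, 2.4]
opening: 0.0001
```

Emit:
servo_tool([
  [0,0,0,0,0,-0.001,0.0],
  [0,0,0,0,0,-0.002,0.0],
])

```text
t: 21.72
position: [0.4511, -0.1838, 0.0312]
tool_rot: [1.903, 2.498, -0.003]
ft_force: [0.6, -0.5, 0.4]
opening: -0.0001
```

Emit:
servo_tool([
  [0,0,0,0,0,-0.001,0.0],
  [0,0,0,0,0,-0.002,0.0],
])

```text
t: 21.98
position: [0.4509, -0.1837, 0.0331]
tool_rot: [1.903, 2.498, -0.003]
ft_force: [0.7, 0.3, 0.2]
opening: -0.0004
```

Emit:
servo_tool([
  [0,0,0,0,0,-0.03,0.0],
  [0,0,0,0,0,-0.08,0.0],
  [0,0,0,0,0,-0.13,0.0],
  [0,0,0,0.08,0,-0.16,0.0],
  [0,0,0,0.14,0,-0.18,0.0],
])

```text
t: 22.6
position: [0.4191, -0.0689, 0.206]
tool_rot: [1.905, 2.496, -0.003]
ft_force: [0.7, 0.5, -0.3]
opening: -0.0002
```

Emit:
servo_tool([
  [0,0,0,0.05,0,0,0.0],
  [0,0,0,0.1,0,0,0.0],
  [0,0,0,0.1,0,0,0.0],
])

```text
t: 22.98
position: [0.3918, 0.03, 0.206]
tool_rot: [1.9, 2.5, -0.002]
ft_force: [-0.2, -0.3, -0.6]
opening: -0.0
```

```bash
python3 w.py q; python3 fl.py q | head -1; python3 c.py .45 -.18 .2 0 .267 0
```

```text
0.012 [ 0.4799426  -0.25660436  0.25274317] 19.706113033448673 420.5176470588235
t23.18 rot [-0.001  0.002 -0.001] shift [-0.2146  0.0007  0.0062] | pos [0.3929 0.0268 0.2056] q [-0.13 -0.23  1.85 -0.    1.52 -0.39] F [0.3 0.3 0.1] op -0.0001
```

View pics/qtop_full.png

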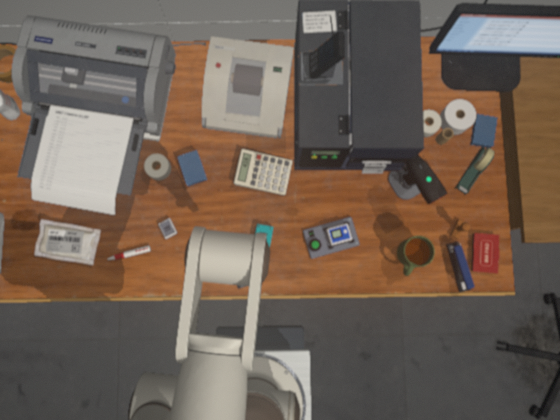

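View pics/qside.png

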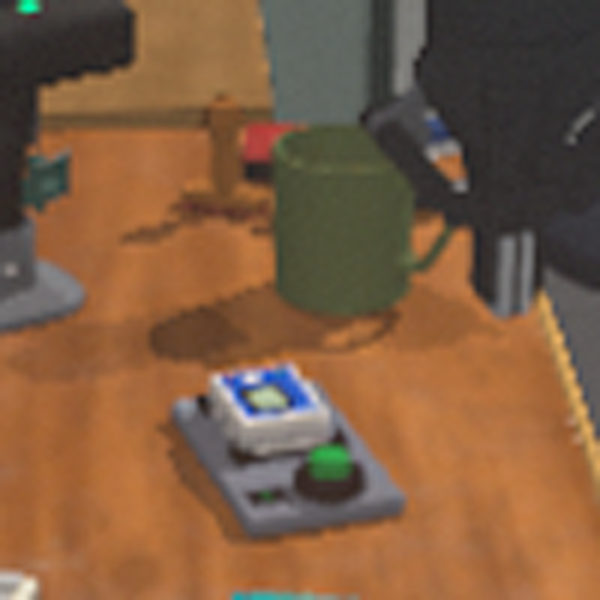

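View pics/qo322.png

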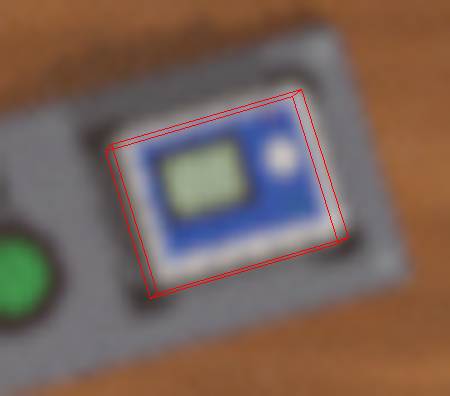

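```bash
python3 - <<'E'
from h import *
a=cv2.imread('pics/top0.png').astype(int);b=cv2.imread('pics/qtop_full.png').astype(int)
for n,(u,v,w,h) in dict(calc=(264,172,60,50),tin=(191,168,36,38),mug=(418,255,40,46),marker=(130,252,46,20)).items():
    A=a[v-h//2:v+h//2,u-w//2:u+w//2].astype(np.float32).mean(2);B=b[v-h//2:v+h//2,u-w//2:u+w//2].astype(np.float32).mean(2)
    print(n,cv2.phaseCorrelate(A,B))
print(bot.hand_in())
E
```

```text
calc ((0.054379365873955976, 0.03271692670015369), 0.8760462414423624)
tin ((0.21027098645768305, 0.11982944229402648), 0.7830916370782587)
mug ((0.004415726335345482, 0.1495477826954037), 0.895541499555111)
marker ((0.03377190501683458, -0.23172916715385128), 0.7907936456302802)
the job is handed in; nothing more can be done
None
```

The logger is in the reader with its display up, the start button has been pressed and released, and I handed the job in at about 23 s.

I chose the larger white and grey logger, leaving the turquoise, yellow and smaller grey ones. To turn it over I gripped it across 50 mm, stood it on its end, regripped it from the display side, and laid it between the guides before letting go.

**Last checks:**
- **Logger:** In both pictures it lies display up, with its top face matching a flat box on the bed to about half a pixel. The top-camera fit puts it about 3 mm towards -y from my estimate of the bed centre. The clearance is only 2.5 mm, but calibration is good to about 2 mm. In the side view a dark gap shows under its near edge. I took that for the black bed and the guide, and did not test it any other way.
- **Button:** It first met the fingers at 31 mm and stopped at about 25 mm, so it travelled about 6 mm. The spring force was about 3.7 N before the stop, and the force fell back to zero on release.
- **Forces:** The fingertips pressed with up to 53 N at the button's stop, and 44 N passed through the held logger when I stood it on the desk. Both are under the 120 N wrist limit. I took the 40 N limit to cover the arm and gripper body, not the fingers.
- **Other objects:** The calculator, tin, mug and marker had moved by less than a quarter of a pixel in the top view.

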